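Tighten a hemmed-in bracket nut with a ring spanner

ROBOT

A 6-joint arm with a two-finger parallel gripper is mounted at the origin on a cart in front of the work surface, level with it; the furniture and walls round the work are solid. World frame = base frame: x ahead of the robot, y to its left, z up, the work surface at z = 0. Lengths are in m, angles in degrees, forces in N, time in s.
With the tool pointing down it reaches from about 0.375 to 0.9 m from the base axis. Payload 3.1 kg.
Tool frame: the origin (TCP) lies on the centre line of the jaws, within the pads' length; the fingertips stand finger_overhang ahead of it and the grasp point (between the pads) lies 5 mm behind it (finger_overhang is the distance from the TCP to the fingertips, in m); z points along the fingers, y is the line along which they close (so a half turn about z gives the same grasp; the last joint's range is limited). The gripper opens to 87 mm and grips with 3 to 60 N. Pads are 19 mm wide; open, the fingers measure 117 mm over their backs; the gripper's body (75 mm by 190 mm) begins 51 mm behind the grasp point.
Start: joints at [-85.915, 30.224, 82.088, -0, 67.689, -10.227], TCP at [0.155, -0.606, 0.237] pointing down, gripper open.
Joint ranges: [-176.69, 176.69], [-43.24, 126.21], [12.49, 139.97], [-82, 262], [0, 151.66], [-163.58, 163.58]. Speed limits (degrees/s): [159.86, 159.86, 180, 180, 180, 180].

INTERFACE

Orientations are given as a 3x3 rotation matrix whose columns are the frame's x, y, z axes.
In Python, from rig import read_state, capture, calibration, hand_in, finger_overhang gives the robot as it stands.
- The arm moves only by the tool send_rows, never from a script. Its argument "plan" is a list of rows, each a list of 5 numbers: the closure in counts, from 0 (fully open) to 255 (shut), then the shift along the tool's x, y, z in m, then the turn about the tool's z in rad. A call has 1 to 20 rows; each row shifts and turns the commanded pose from where the row before left it, along the tool's axes as they then stand; what a row does not reach is not made up. A row lasts 1/12 s, in which the tool goes at most 41.7 mm and 7.16 degrees, less where a joint would pass 70% of its speed; a pose out of reach is approached as far as the arm can. A call is refused whole if a number of a shift passes 0.0417 or a number of a turn 0.125, either way. A call with a gripper value outside its range is refused whole. The fingers move at their own pace and stop on an object; the grip force is fixed at half the most. Time passes only in rows, so rows that do not move let the fingers close. It gives the time, the measured TCP pose, the force, the opening and the grip force at its end, in the units of the state.
- read_state(): the state, without advancing time (a new reading comes with each control period).
- capture(name): name is "scene" or "side" or "wrist"; returns (picture, depth): 384x512x3 uint8, blue, green, red; 384x512 float32, m along the optical axis (not along the pixel's ray), 0 where there is no reading.
- calibration(name): a dict with "fx", "fy", "cx", "cy" (pixels), "xyz" and "rotation" of the camera in the world. Camera axes: x right, y down, z forward; pixel columns grow to the right and rows downward; lengths in m; the calibration is good to about 2 mm. A picture is of the moment at which its call begins: read the wrist's pose just before it. calibration takes no time and is no camera call; for the wrist camera it gives the pose at the moment of the call.
- hand_in(): hands the job in; it is judged then, once.
The state is a dict: "time_s": time; "joint_positions": joint angles; "qvel": joint speeds; "tau": joint torques, N m; "position": TCP position; "tcp_rot": TCP orientation; "force": force on the tool from outside, world axes, zero at the start; "moment": the same for the moment, N m; "opening": opening from 0.0 (shut) to 1.0 (fully open); "grasp_force": force on a finger pad.
Only numpy, scipy, OpenCV 4.12 (cv2) and the standard library are available. Lean on these libraries where they do the work, as an engineer would, in place of code of your own. Each camera call takes 0.05 s, during which the arm holds its last target. There are 200 camera calls.

TASK

Tighten the big hex nut on the steel bench bracket with the ring spanner: turn it clockwise, seen from above, in short strokes between the two ribs, lifting the spanner off and reseating it for the next stroke, until the nut comes up to its stop; there pull it snug with about 1.5 newton metres for a moment, and never more than 2.5. Do not force the spanner against the ribs. Then lay it flat on the desk off the bracket, and leave the other things where they are.

Things in the scene. Friction and masses are not known exactly. Their poses are not given: they have to be found in the camera images.
- spanner: Loose steel ring spanner, 210 mm long, 0.3 kg, lying flat. Origin: centre of the ring at its underside, z up; the handle runs along -x. Ring 14 mm thick, 61 mm outside, with a through hexagonal opening 43 mm across flats; its corners lie on the x axis and every 60 degrees. Steel shank 14 mm wide, 12 mm high, 30 to 95 mm behind the origin, then the handle.
- spanner_grip (a point): Point to grasp on the spanner's handle, 115 mm behind the ring's centre and 14 mm above the underside; axes as the spanner's. The black rubber handle is 18 mm wide, 28 mm high (underside level with the ring's) and reaches from 95 to 180 mm behind the ring's centre. Grasp it from above across its width.
- bracket: Dark steel bench bracket fixed to the desk. Origin: on the nut's axis at desk height; x points from nut to post, z up. Slab 30 mm high, x -66 to 114 mm, y +-68 mm; under the nut a washer, top 34 mm above the desk; a round post, foot 62 mm across, centred at x = 72 mm, 130 mm high. The spanner's handle belongs on the open -x side, over the front edge.
- ribs: Two ribs on the slab, 10 mm thick, 47 mm long, tops 56 mm above the desk, standing left and right of the space for the shank, 41 to 86 mm from the nut's axis, spread to either side of the bracket's -x. Origin and axes as the bracket's. A seated spanner's shank meets a rib when turned about 36 degrees either way from the middle (spanner x along bracket x). The handle passes beyond the ribs.
- nut (a point): Steel hex nut, 40 mm across flats, 18 mm high, greased, top edge chamfered 3 mm, from 34 to 52 mm above the desk; the bolt's end shows 6 mm above it. Origin: centre of its underside, z up, x to a corner (it turns with the nut). The seated spanner's underside is 34 mm above the desk; it has 8 degrees of play either way. At the start a seated handle stands 8 to 28 degrees from the middle, on the side from which it turns clockwise.
- nut_turn (a joint): Angle of the nut, rad, growing clockwise seen from above (tightening). Starts at 0 to 0.35; 1.75 is the stop; one stroke is never enough. It turns under 0.4 N m and stays where it is left. At the stop the moment rises with further pull, as grip and spanner give. The moment about the nut is the sideways force at the handle times its distance, plus any twist from the gripper (often as much again).
- tape_roll: Cream masking tape roll, 100 mm across, 24 mm high, lying flat; bystander. Origin: centre of its underside.
- glue_tube: White glue tube with black cap, 106x39x27 mm, lying flat; bystander. Origin: centre of its underside.
- paint_bottle: Small dark paint bottle, 35 mm across, 75 mm high, standing; bystander. Origin: centre of its underside.

How it is judged:
By the outcome, as a careful person would: the job done as asked, in the order asked, and still so for the second after the job is handed in, with the robot touching nothing.
It also fails if it takes over 72 s, if anything falls off the work surface, if the arm or the gripper's body presses on something with over 40 N, if the wrist force passes 120 N, or if a joint passes its speed limit or range.

## Working session

There is one attempt and no reset: what is moved stays moved. The work goes in short steps, Python scripts to look and compute and a tool call to move; the robot and the scene stay as the last step left them, time stands still between calls to the robot, and variables do not carry over. Pictures are saved under pics/ and viewed, at most 10 in all, crops included, and the job is handed in when it is done.

Besides the shell and the picture viewer there is one more tool, called after "Request:" as name([rows], argument=value, ...), one row to a line, values as JSON. send_rows: Moves the arm, as the interface text tells. Its arguments: {"type":"object","properties":{"plan":{"type":"array","items":{"type":"array","items":{"type":"number"}}}},"required":["plan"]}

```bash
ls; mkdir -p pics; python3 - <<'E'
from rig import *
import cv2,numpy as np
print(read_state(), finger_overhang if not callable(finger_overhang) else finger_overhang())
ims=[]
for n in("scene","side"):
    im,d=capture(n); cv2.imwrite(f"pics/{n}0.png",im); np.save(f"{n}0.npy",d); c=calibration(n); print(n,c)
E
```

```text
pics
{'time_s': 0.0, 'joint_positions': array([-8.59128592e+01,  3.02765017e+01,  8.21568559e+01, -6.51148288e-04,
        6.76889440e+01, -1.02260091e+01]), 'qvel': array([-0.03010574, -0.01105414,  0.05736614, -0.01292355, -0.0439779 ,
        0.02482259]), 'tau': array([ 5.63784870e-04, -4.40034306e+01, -1.76591760e+01,  6.32326794e-02,
        5.81008801e-02, -1.62421011e-04]), 'position': array([ 0.15450143, -0.60487449,  0.23559542]), 'tcp_rot': array([[ 9.68957978e-01,  2.47225424e-01, -1.62625232e-04],
       [ 2.47225203e-01, -9.68955711e-01,  2.12838697e-03],
       [ 3.68614725e-04, -2.10252259e-03, -9.99997722e-01]]), 'force': array([-0.23820605, -0.31681033,  0.43331533]), 'moment': array([-0.02757941, -0.0209423 ,  0.01797918]), 'grasp_force': 0.0, 'opening': 0.9992365438559236} 0.014
scene {'fx': 465.3635103521051, 'fy': 465.3635103521051, 'cx': 255.07910220341836, 'cy': 191.5717281544017, 'xyz': array([-0.00188392,  0.67163375,  0.70960998]), 'rotation': array([[-0.77880889, -0.35500196,  0.51713666],
       [-0.6271428 ,  0.4567113 , -0.63095697],
       [-0.0121912 , -0.81571343, -0.57832774]])}
side {'fx': 461.3450003057907, 'fy': 461.3450003057907, 'cx': 256.1258769796069, 'cy': 197.23103488760637, 'xyz': array([ 0.39282033, -0.82933214,  0.78744426]), 'rotation': array([[ 0.98039856, -0.11719825,  0.15837684],
       [-0.19621812, -0.65344701,  0.7310988 ],
       [ 0.01780737, -0.74784462, -0.66363493]])}
```

View pics/scene0.png

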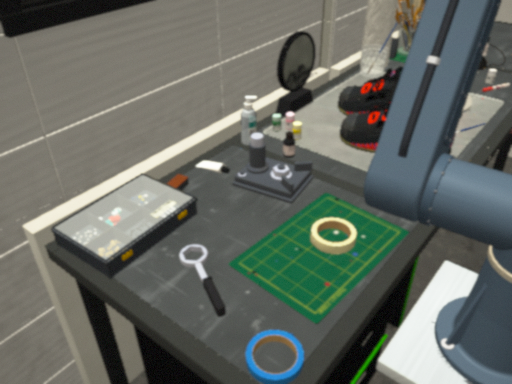

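View pics/side0.png

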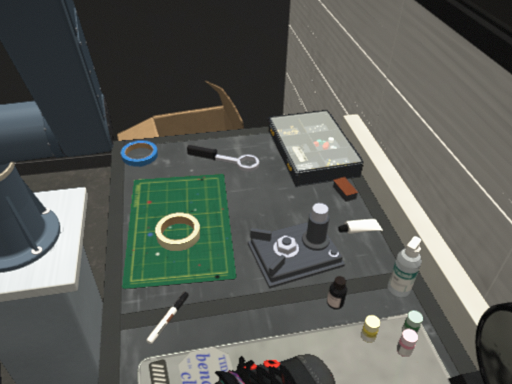

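The scene view shows the spanner ring at about (193,253) with its handle running to (222,312), and the bracket nut near (283,172). The side view shows the ring at (249,161), the nut at (287,246) and the post at (318,225).

```bash
cat > h.py <<'E'
from rig import *
import cv2,numpy as np
def cloud(d,c):
    v,u=np.mgrid[:d.shape[0],:d.shape[1]]
    p=np.stack([(u-c["cx"])/c["fx"]*d,(v-c["cy"])/c["fy"]*d,d],-1)
    w=p@c["rotation"].T+c["xyz"]; w[d==0]=np.nan; return w
def ray(uv,c,z):
    uv=np.atleast_2d(uv).astype(float)
    r=np.c_[(uv[:,0]-c["cx"])/c["fx"],(uv[:,1]-c["cy"])/c["fy"],np.ones(len(uv))]@c["rotation"].T
    return c["xyz"]+r*((z-c["xyz"][2])/r[:,2])[:,None]
def pix(p,c):
    q=(np.atleast_2d(p)-c["xyz"])@c["rotation"]; return np.c_[q[:,0]/q[:,2]*c["fx"]+c["cx"],q[:,1]/q[:,2]*c["fy"]+c["cy"]]
E
python3 - <<'E'
from h import *
np.set_printoptions(precision=4,suppress=True)
c=calibration("side");d=np.load("side0.npy");im=cv2.imread("pics/side0.png");w=cloud(d,c)
for n,uv in dict(ring=(249,161),hand0=(190,150),hand1=(215,155),ringL=(240,159),nut=(287,246),slab=(270,265),desk=(230,200),post=(318,210),tape=(160,230),ribL=(260,236),ribR=(279,266),glue=(360,226),bottle=(338,285)).items(): print(n,w[uv[1],uv[0]],im[uv[1],uv[0]])
m=(w[...,2]>.023)&(w[...,2]<.037); m[:, :235]=0; m[:215]=0;m[290:]=0;m[:,350:]=0
P=w[m]; r=cv2.minAreaRect(P[:,:2].astype(np.float32)); print("slab",len(P),r)
m=(w[...,2]>.05)&(w[...,2]<.06); m[:, :235]=0; m[:215]=0;m[290:]=0;m[:,350:]=0
print(np.c_[np.argwhere(m)[:,::-1],w[m]][::6])
cs=calibration("scene");ws=cloud(np.load("scene0.npy"),cs)
for uv in [(193,253),(203,245),(214,295),(283,172),(245,182)]: print(uv,ws[uv[1],uv[0]])
a=cv2.resize(im[200:300,230:390],None,fx=4.8,fy=4.8,interpolation=cv2.INTER_CUBIC);cv2.imwrite("pics/sidecrop.png",a)
E
```

```text
ring [ 0.5916  0.1949 -0.0017] [94 96 94]
hand0 [0.4316 0.2428 0.0223] [20 20 22]
hand1 [0.4978 0.2095 0.0206] [88 83 83]
ringL [0.5644 0.1864 0.0152] [136 133 135]
nut [ 0.602  -0.1878  0.0544] [236 229 227]
slab [ 0.5596 -0.2142  0.0318] [96 92 89]
desk [0.5128 0.0377 0.0016] [92 95 92]
post [ 0.6697 -0.166   0.1287] [237 230 229]
tape [ 0.3356 -0.0643  0.0278] [185 228 235]
ribL [ 0.5535 -0.138   0.043 ] [41 42 41]
ribR [ 0.5751 -0.2291  0.0426] [43 43 42]
glue [ 0.7974 -0.1262  0.019 ] [250 253 253]
bottle [ 0.6688 -0.3203  0.073 ] [20 21 26]
slab 2230 ((0.6611301898956299, -0.16668669879436493), (0.23927387595176697, 0.12833765149116516), 8.76317310333252)
[[252.     228.       0.5377  -0.1252   0.0583]
 [255.     229.       0.5438  -0.1287   0.0577]
 [252.     230.       0.5369  -0.1292   0.0562]
 [258.     230.       0.5501  -0.1309   0.0555]
 [264.     230.       0.5627  -0.1353   0.0577]
 [254.     231.       0.5406  -0.1335   0.0567]
 [260.     231.       0.5541  -0.1338   0.0546]
 [266.     231.       0.5665  -0.1387   0.0572]
 [251.     232.       0.5342  -0.1316   0.0529
[... 3132 characters left out ...]
 267.       0.5564  -0.2425   0.0594]
 [271.     268.       0.5542  -0.2433   0.0576]
 [269.     269.       0.5512  -0.2392   0.0502]
 [270.     270.       0.5524  -0.2431   0.0514]
 [273.     271.       0.5578  -0.247    0.0517]
 [333.     284.       0.6666  -0.3036   0.0554]
 [332.     286.       0.6632  -0.3078   0.0552]
 [333.     287.       0.664   -0.3111   0.0561]
 [332.     288.       0.662   -0.3117   0.0541]
 [345.     288.       0.6868  -0.3173   0.0554]
 [335.     289.       0.6671  -0.3149   0.0539]]
(193, 253) [ 0.5941  0.1661 -0.0008]
(203, 245) [ 0.5946  0.1336 -0.0002]
(214, 295) [0.4536 0.2457 0.0281]
(283, 172) [ 0.5881 -0.1644  0.0475]
(245, 182) [ 0.6668 -0.1026  0.0163]
```

View pics/sidecrop.png

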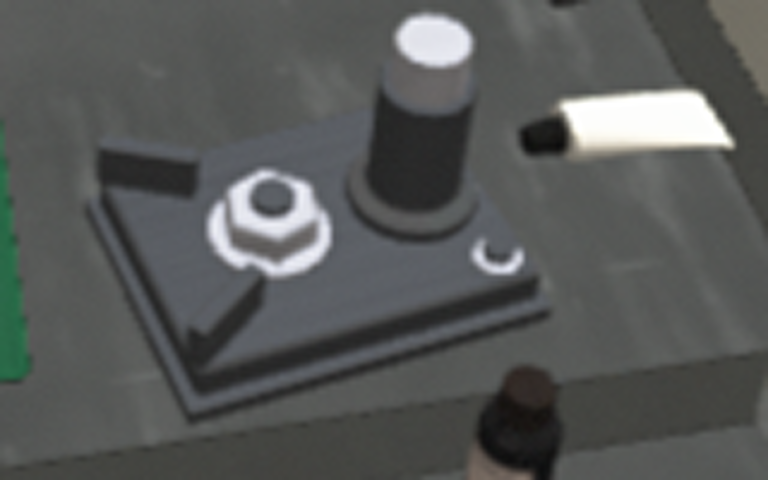

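The crop shows the nut with the bolt end at crop (272,195), which is full-image (287,241). It sits between the two ribs, with the post at (430,40..220). Next I'll take the wrist camera over the bracket on the way to the spanner.

```bash
python3 - <<'E'
from h import *
np.set_printoptions(precision=4,suppress=True)
s=read_state();c=calibration("wrist");R=s["tcp_rot"]
print(R.T@(c["xyz"]-s["position"]),R.T@c["rotation"],c["fx"],c["cx"],c["cy"])
# rows: tool shift to put TCP at (0.47,-0.20,0.25)
print(R.T@(np.array([.47,-.20,.26])-s["position"]))
E
```

```text
[ 0.0666  0.0005 -0.1475] [[ 0.0007 -0.9696 -0.2447]
 [ 1.      0.0007  0.0003]
 [-0.0001 -0.2447  0.9696]] 274.8888720391088 251.34801721246106 192.5167261637378
[ 0.4059 -0.3144 -0.0236]
```

Request:
send_rows([
  [0,0.0307,-0.019,0.004,0],
  [0,0.0307,-0.019,0.004,0],
  [0,0.0307,-0.019,0.004,0],
  [0,0.0307,-0.019,0.004,0],
  [0,0.0307,-0.019,0.004,0],
  [0,0.0307,-0.019,0.004,0],
  [0,0.0307,-0.019,0.004,0],
  [0,0.0307,-0.019,0.004,0],
  [0,0.0307,-0.019,0.004,0],
  [0,0.0307,-0.019,0.004,0],
  [0,0.0307,-0.019,0.004,0],
  [0,0.0307,-0.019,0.004,0],
  [0,0.0307,-0.019,0.004,0],
  [0,0.0307,-0.019,0.004,0],
  [0,0.0307,-0.019,0.004,0],
  [0,0.0307,-0.019,0.004,0],
  [0,0,0,0.011,0],
  [0,0,0,0.011,0],
  [0,0,0,0,0],
  [0,0,0,0,0],
])

```text
time_s: 1.77
position: [0.5538, -0.1899, 0.1493]
tcp_rot: [[0.969, 0.246, -0.003], [0.246, -0.969, 0.001], [-0.003, -0.002, -1.0]]
force: [0.1, -0.1, 0.4]
opening: 1.003
grasp_force: 0.0
```

```bash
python3 - <<'E'
from h import *
np.set_printoptions(precision=4,suppress=True)
s=read_state();c=calibration("wrist");im,d=capture("wrist");cv2.imwrite("pics/w1.png",im);np.save("w1.npy",d);np.save("w1c.npy",c,allow_pickle=True)
print(s["time_s"],s["position"],s["joint_positions"],s["qvel"],s["force"])
print(pix([[.603,-.18,.052]],c))
E
```

```text
1.7667 [ 0.5538 -0.1899  0.1493] [-29.8501  33.6891  92.3385  -0.0235  54.1692  45.9167] [-0.6658 -1.2335 -1.1363  0.0805  0.04    0.1633] [ 0.0969 -0.1468  0.4015]
[[253.8374 142.1229]]
```

View pics/w1.png

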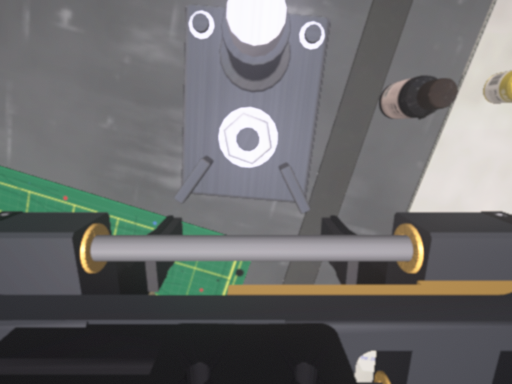

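The wrist view shows the nut at about (248,138), the post at (256,20), the ribs at (193,180) and (294,187), and the slab's front corners near (181,193) and (309,203). I'll enlarge the nut and measure it.

```bash
python3 - <<'E'
from h import *
np.set_printoptions(precision=4,suppress=True)
im=cv2.imread("pics/w1.png");c=np.load("w1c.npy",allow_pickle=True).item()
g=cv2.cvtColor(im,cv2.COLOR_BGR2GRAY)
sub=g[98:178,208:288]
# washer: bright blob
n,l,st,ce=cv2.connectedComponentsWithStats((sub>150).astype(np.uint8)); k=1+np.argmax(st[1:,4]);print("bright",st[k],ce[k]+[208,98])
cn=max(cv2.findContours((l==k).astype(np.uint8),0,1)[0],key=cv2.contourArea);e=cv2.fitEllipse(cn);ew=(e[0][0]+208,e[0][1]+98);print("washer ell",e,ray(ew,c,.034))
m=np.zeros_like(sub);cv2.circle(m,(40,40),14,1,-1);dk=((sub<130)&(m>0)).astype(np.uint8)
n,l,st,ce=cv2.connectedComponentsWithStats(dk);k=1+np.argmax(st[1:,4]);u=ce[k]+[208,98];print("bolt",st[k],u,ray(u,c,.058))
big=cv2.resize(im[98:178,208:288],None,fx=7.5,fy=7.5,interpolation=cv2.INTER_CUBIC)
lo=np.clip((big.astype(float)-150)*2.4,0,255).astype(np.uint8)
cv2.imwrite("pics/nut1.png",lo)
E
```

```text
bright [  10    8   61   63 2634] [247.7901 136.5213]
washer ell ((39.73859405517578, 38.81452941894531), (60.36323928833008, 61.22740936279297), 176.67758178710938) [[ 0.6052 -0.1737  0.034 ]]Traceback (most recent call last):
  File "<stdin>", line 10, in <module>
    return _wrapfunc(a, 'argmax', axis=axis, out=out, **kwds)
    return bound(*args, **kwds)
ValueError: attempt to get argmax of an empty sequence
```

```bash
python3 - <<'E'
from h import *
np.set_printoptions(precision=4,suppress=True)
im=cv2.imread("pics/w1.png");g=cv2.cvtColor(im,cv2.COLOR_BGR2GRAY)
print(g[138,208:290])
big=cv2.resize(g[98:178,208:288],None,fx=7.5,fy=7.5,interpolation=cv2.INTER_CUBIC)
cv2.imwrite("pics/nut1.png",cv2.createCLAHE(6,(3,3)).apply(big))
E
```

```text
[128 129 131 132 133 134 134 135 133 147 207 248 252 252 252 251 245 224
 225 243 250 251 252 252 252 252 252 244 198 149 140 138 140 141 141 141
 141 144 143 142 141 139 139 139 140 140 141 141 142 141 159 218 249 252
 252 251 251 252 251 248 231 204 223 248 252 252 252 252 248 222 163 138
 136 135 133 135 133 133 134 135 135 135]
```

View pics/nut1.png

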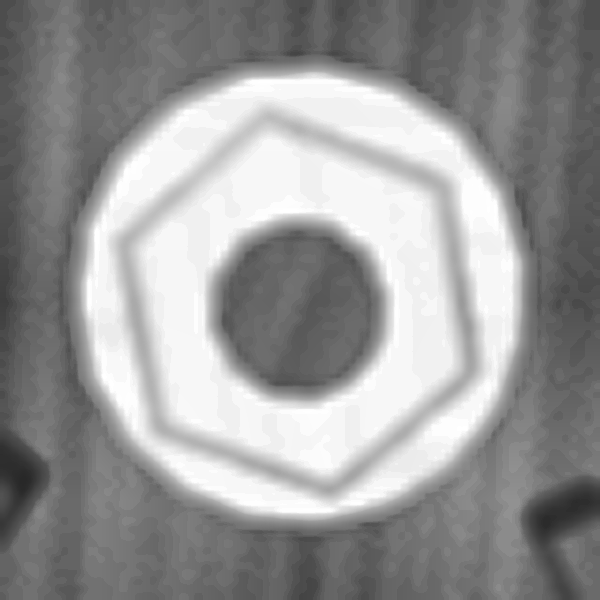

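The crop shows the nut's hexagon with corners at crop (268,112), (447,183), (475,373), (330,492), (162,430) and (124,240), and the bolt end at (298,308).

```bash
python3 - <<'E'
from h import *
np.set_printoptions(precision=4,suppress=True)
im=cv2.imread("pics/w1.png");c=np.load("w1c.npy",allow_pickle=True).item()
K=np.array([(268,112),(447,183),(475,373),(330,492),(162,430),(124,240)])/7.5+[208,98]-.43
P=ray(K,c,.050);ctr=P.mean(0);v=P-ctr;print("hexc",ctr,np.linalg.norm(v[:,:2],axis=1),np.degrees(np.arctan2(v[:,1],v[:,0]))%60)
g=cv2.cvtColor(im,cv2.COLOR_BGR2GRAY)
sub=g[98:178,208:288];m=np.zeros_like(sub);cv2.circle(m,(40,40),15,1,-1);dk=((sub<195)&(m>0)).astype(np.uint8)
n,l,st,ce=cv2.connectedComponentsWithStats(dk);k=1+np.argmax(st[1:,4]);u=ce[k]+[208,98];print("bolt",st[k],u,ray(u,c,.058))
for l in cv2.createLineSegmentDetector().detect(g[:212])[0][:,0]:
    L=np.hypot(l[2]-l[0],l[3]-l[1])
    if L>28 and 170<l[0]<335 and 170<l[2]<335:
        a,b=ray(l.reshape(2,2),c,.03);t=b-a;print(l.round(1),round(L),a[:2],b[:2],"yaw%90",np.degrees(np.arctan2(t[1],t[0]))%90)
w=cloud(np.load("w1.npy"),c); m=(w[...,2]>.12)&(w[...,2]<.14);m[60:]=0;m[:,:200]=0;m[:,310:]=0;print("posttop",cv2.minEnclosingCircle(w[m][:,:2].astype(np.float32)))
print("z slab, nut",w[165,250,2],w[122,248,2])
E
```

```text
hexc [ 0.6046 -0.174   0.05  ] [0.0224 0.0221 0.022  0.0221 0.022  0.022 ] [23.8651 24.1096 23.8871 23.1862 25.1862 23.8137]
bolt [ 28  30  23  23 413] [247.3947 138.9031] [[ 0.6047 -0.1739  0.058 ]]
[213.6 161.3 193.8 189.9] 35 [ 0.574  -0.1471] [ 0.5412 -0.1341] yaw%90 68.37026382003305
[287.8  43.  274.3  71.8] 32 [ 0.6922 -0.1881] [ 0.6665 -0.1828] yaw%90 78.41413717626318
[182.  200.7 207.5 164.8] 44 [ 0.5272 -0.1247] [ 0.5693 -0.1421] yaw%90 67.568411630117
[307.4 202.1 317.1 172.8] 31 [ 0.5572 -0.2478] [ 0.5882 -0.2481] yaw%90 89.43321650374718
[282.  171.8 300.4 209.5] 42 [ 0.5806 -0.2145] [ 0.5479 -0.2432] yaw%90 41.344911863746916
[303.7 189.3 323.3  48. ] 143 [ 0.5689 -0.2402] [ 0.696  -0.2195] yaw%90 9.272908573719178
[195.7 191.3 290.6 199.4] 95 [ 0.5402 -0.1362] [ 0.5556 -0.2306] yaw%90 9.289309556897905
posttop ((0.6751079559326172, -0.162270188331604), 0.016964811831712723)
z slab, nut 0.033787220772680815 0.05136868855342033
```

Request:
send_rows([
  [0,0.001,-0.0386,-0.0045,0],
  [0,0.001,-0.0386,-0.0045,0],
  [0,0.001,-0.0386,-0.0045,0],
  [0,0.001,-0.0386,-0.0045,0],
  [0,0.001,-0.0386,-0.0045,0],
  [0,0.001,-0.0386,-0.0045,0],
  [0,0.001,-0.0386,-0.0045,0],
  [0,0.001,-0.0386,-0.0045,0],
  [0,0.001,-0.0386,-0.0045,0],
  [0,0.001,-0.0386,-0.0045,0],
  [0,0.001,-0.0386,-0.0045,0],
  [0,0,0,0,0.113],
  [0,0,0,0,0.113],
  [0,0,0,0,0.113],
  [0,0,0,0,0.113],
  [0,0,0,0,0.113],
  [0,0,0,0,0.113],
  [0,0,0,0,0],
  [0,0,0,0,0],
])

```text
time_s: 3.4
position: [0.4615, 0.2236, 0.2006]
tcp_rot: [[0.91, -0.414, 0.001], [-0.414, -0.91, 0.0], [0.001, -0.001, -1.0]]
force: [0.7, -0.4, 0.2]
opening: 0.995
grasp_force: 0.0
```

```bash
python3 - <<'E'
from h import *
s=read_state();c=calibration("wrist");im,d=capture("wrist");cv2.imwrite("pics/w2.png",im);np.save("w2.npy",d);np.save("w2c.npy",c,allow_pickle=True)
print(s["position"],s["joint_positions"],s["qvel"])
E
```

```text
[0.46149517 0.223614   0.20058655] [ 1.33528198e+01  2.44995444e+01  1.00293555e+02 -2.85543160e-03
  5.51552158e+01  1.27828387e+02] [ 0.29605431  0.19169822  0.12280153  0.00108182 -0.01867167 -0.28223032]
```

View pics/w2.png

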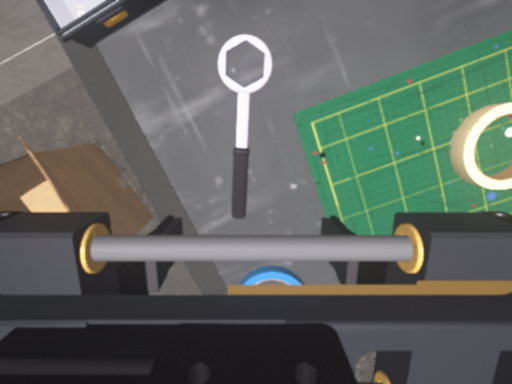

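The wrist view shows the spanner whole: ring at about (245,65), shank to (240,148), and the black handle down to (239,216).

```bash
python3 - <<'E'
from h import *
np.set_printoptions(precision=4,suppress=True)
im=cv2.imread("pics/w2.png");c=np.load("w2c.npy",allow_pickle=True).item();g=cv2.cvtColor(im,cv2.COLOR_BGR2GRAY)
m=(g>175).astype(np.uint8);m[:,:205]=0;m[:,285:]=0;m[155:]=0
cs,h=cv2.findContours(m,cv2.RETR_CCOMP,cv2.CHAIN_APPROX_NONE)
hole=max([k for k,hh in zip(cs,h[0]) if hh[3]>=0],key=cv2.contourArea);M=cv2.moments(hole);hc=(M["m10"]/M["m00"],M["m01"]/M["m00"])
out=max(cs,key=cv2.contourArea)[:,0,:];o=out[out[:,1]<85];e=cv2.fitEllipse(o)
R=ray(e[0],c,.014)[0];print("hole",hc,ray(hc,c,.007),"outer",e,R)
hx=cv2.approxPolyDP(hole,3.,True)[:,0];P=ray(hx,c,.014);print("hexcorner",hx.tolist(),np.degrees(np.arctan2(*(P-P.mean(0))[:,1::-1].T))%60)
k=((g<50)).astype(np.uint8);k[:,:225]=0;k[:,258:]=0;k[:145]=0;k[222:]=0
n,l,st,ce=cv2.connectedComponentsWithStats(k);j=1+np.argmax(st[1:,4]);ys,xs=np.nonzero(l==j)
print(st[j]);mid=np.array([[xs[ys==y].mean(),y] for y in range(st[j][1]+6,st[j][1]+st[j][3]-6)])
A=ray(mid,c,.028);f=np.polyfit(A[:,0],A[:,1],1);print("handle line yaw",np.degrees(np.arctan(f[0])),"mid",A[0],A[-1],"ring off line",R[1]-np.polyval(f,R[0]))
ends=ray([[mid[0,0],st[j][1]],[mid[-1,0],st[j][1]+st[j][3]]],c,.028);print("ends dist",np.linalg.norm(ends-R,axis=1))
A2=ray(mid,c,.014)
for G in(.115,):
  t=A.mean(0)-R;yaw=np.arctan2(-t[1],-t[0]);print("yaw ring->handle",np.degrees(yaw));p=R[:2]-G*np.array([np.cos(yaw),np.sin(yaw)]);print("grip",p)
s=read_state();T=s["tcp_rot"];print("tool yaw",np.degrees(np.arctan2(T[1,0],T[0,0])),"shift",T.T@(np.r_[p,.018]-s["position"]))
E
```

```text
hole (244.42024320457796, 63.49320457796853) [[0.586  0.1754 0.007 ]] outer ((244.35638427734375, 63.441062927246094), (53.91675567626953, 58.83859634399414), 179.16160583496094) [0.5848 0.1759 0.014 ]
hexcorner [[247, 40], [264, 53], [264, 67], [260, 79], [243, 87], [225, 74], [225, 53]] [34.9811 38.1804 59.143  20.7489 24.644  26.547  38.811 ]Traceback (most recent call last):
  File "<stdin>", line 11, in <module>
    return _wrapfunc(a, 'argmax', axis=axis, out=out, **kwds)
    return bound(*args, **kwds)
ValueError: attempt to get argmax of an empty sequence
```

```bash
python3 - <<'E'
from h import *
np.set_printoptions(precision=4,suppress=True)
im=cv2.imread("pics/w2.png");c=np.load("w2c.npy",allow_pickle=True).item();g=cv2.cvtColor(im,cv2.COLOR_BGR2GRAY)
print(g[185,222:262])
R=np.array([.5850,.1758,.014])
k=((g<75)).astype(np.uint8);k[:,:222]=0;k[:,262:]=0;k[:145]=0;k[222:]=0
n,l,st,ce=cv2.connectedComponentsWithStats(k);j=1+np.argmax(st[1:,4]);ys,xs=np.nonzero(l==j)
print(st[j]);mid=np.array([[xs[ys==y].mean(),y] for y in range(st[j][1]+6,st[j][1]+st[j][3]-6)])
A=ray(mid,c,.026);f=np.polyfit(A[:,0],A[:,1],1);print("handle line yaw",np.degrees(np.arctan(f[0])),"mid",A[0],A[-1],"ring off line",R[1]-np.polyval(f,R[0]))
m=(g>150).astype(np.uint8);sh=np.array([[np.nonzero(m[y,225:260])[0].mean()+225,y] for y in range(100,142)]);B=ray(sh,c,.012);f=np.polyfit(B[:,0],B[:,1],1);print("shank yaw",np.degrees(np.arctan(f[0])),"off",R[1]-np.polyval(f,R[0]))
ends=ray([[mid[0,0],st[j][1]],[mid[-1,0],st[j][1]+st[j][3]]],c,.028);print("ends dist",np.linalg.norm((ends-R)[:,:2],axis=1))
t=A.mean(0)-R;yaw=np.arctan2(-t[1],-t[0]);print("yaw ring->handle",np.degrees(yaw));p=R[:2]-.115*np.array([np.cos(yaw),np.sin(yaw)]);print("grip",p)
s=read_state();T=s["tcp_rot"];print("tool yaw",np.degrees(np.arctan2(T[1,0],T[0,0])),"shift",T.T@(np.r_[p,.018]-s["position"]))
E
```

```text
[126 124 123 123 124 124 124 125 124 115  96  77  74  73  74  74  74  75
  74  74  74  71  67  63  73  95 116 122 123 124 124 123 124 123 123 122
 123 122 123 122]
[233 149  16  69 571]
handle line yaw -33.90557198896836 mid [0.4933 0.2189 0.026 ] [0.4336 0.2533 0.026 ] ring off line 0.022409035941889754
shank yaw -27.51509567484095 off 0.0003418821880840084
ends dist [0.0941 0.1784]
yaw ring->handle -25.989754758638743
grip [0.4816 0.2262]
tool yaw -24.469771579699234 shift [ 0.0173 -0.0105  0.1825]
```

```bash
python3 - <<'E'
from h import *
np.set_printoptions(precision=4,suppress=True)
im=cv2.imread("pics/w2.png");c=np.load("w2c.npy",allow_pickle=True).item();g=cv2.cvtColor(im,cv2.COLOR_BGR2GRAY)
R=np.array([.5852,.1757,.014]);s=read_state();T=s["tcp_rot"]
mid=np.array([[np.nonzero(g[y,222:262]<98)[0].mean()+222,y] for y in range(156,206)])
for z in(.026,.02):
  A=ray(mid,c,z);f=np.polyfit(A[:,0],A[:,1],1);print(z,"yaw",np.degrees(np.arctan(f[0])),"off",R[1]-np.polyval(f,R[0]))
  t=A.mean(0)-R;yaw=np.arctan2(-t[1],-t[0]);p=R[:2]-.115*np.array([np.cos(yaw),np.sin(yaw)]);print("ring->handle",np.degrees(yaw),p,"shift",T.T@(np.r_[p,.018]-s["position"]))
E
```

```text
0.026 yaw -27.400505653750358 off 0.0008289676838089954
ring->handle -27.08162497648291 [0.4828 0.2281] shift [ 0.0176 -0.0127  0.1825]
0.02 yaw -27.40050565375035 off 0.0006076521436446936
ring->handle -27.168943623001272 [0.4829 0.2282] shift [ 0.0176 -0.0128  0.1825]
```

Request:
send_rows([
  [0,0.0088,-0.0064,0.02,0.025],
  [0,0.0088,-0.0063,0.03,0.024],
  [0,0,0,0.035,0],
  [0,0,0,0.035,0],
  [0,0,0,0.03,0],
  [0,0,0,0.02,0],
  [0,0,0,0.0125,0],
  [0,0,0,0,0],
  [255,0,0,0,0],
  [255,0,0,0,0],
  [255,0,0,0,0],
  [255,0,0,0,0],
  [255,0,0,0,0],
  [255,0,0,0,0],
  [255,0,0,0,0],
])

```text
time_s: 4.7
position: [0.4825, 0.2286, 0.0178]
tcp_rot: [[0.888, -0.459, 0.0], [-0.459, -0.888, 0.0], [0.0, -0.0, -1.0]]
force: [-0.6, -0.0, 0.2]
opening: 0.554
grasp_force: 0.0
```

Request:
send_rows([
  [255,0,0,0,0],
  [255,0,0,0,0],
  [255,0,0,0,0],
  [255,0,0,0,0],
  [255,0,0,0,0],
  [255,0,0,0,0],
  [255,0,0,0,0],
  [255,0,0,0,0],
])

```text
time_s: 5.37
position: [0.4824, 0.2286, 0.0175]
tcp_rot: [[0.888, -0.459, 0.0], [-0.459, -0.888, 0.0], [0.0, -0.0, -1.0]]
force: [0.3, 0.4, -0.8]
opening: 0.205
grasp_force: 30.0
```

Request:
send_rows([
  [255,0,0,-0.01,0],
  [255,0,0,-0.02,0],
  [255,0,0,-0.03,0],
  [255,0,0,-0.03,0],
  [255,0.0183,0.0325,0,0],
  [255,0.0183,0.0325,0,0],
  [255,0.0183,0.0325,0,0],
  [255,0.0183,0.0325,0,0],
  [255,0.0183,0.0325,0,0],
  [255,0.0183,0.0325,0,0],
  [255,0.0183,0.0325,0,0],
  [255,0.0183,0.0325,0,0],
  [255,0.0183,0.0325,0,0],
  [255,0.0183,0.0325,0,0],
  [255,0.0183,0.0325,0,0],
  [255,0.0183,0.0325,0,0],
  [255,0,0,0,0],
])

```text
time_s: 6.78
position: [0.5004, -0.2271, 0.1084]
tcp_rot: [[0.886, -0.464, 0.006], [-0.464, -0.886, -0.007], [0.008, 0.003, -1.0]]
force: [2.1, 0.3, -2.3]
opening: 0.204
grasp_force: 30.0
```

Request:
send_rows([
  [255,0,0,0,-0.1],
  [255,0,0,0,-0.11],
  [255,0,0,0,-0.11],
  [255,0,0,0,-0.11],
  [255,0,0,0,-0.11],
  [255,0,0,0,-0.11],
  [255,0,0,0,-0.11],
  [255,0,0,0,-0.11],
  [255,0,0,0,-0.008],
  [255,0,0,0,0],
  [255,0,0,0,0],
])

```text
time_s: 7.7
position: [0.4981, -0.2185, 0.1076]
tcp_rot: [[0.922, 0.388, -0.0], [0.388, -0.922, 0.0], [-0.0, -0.0, -1.0]]
force: [0.4, -0.2, -3.1]
opening: 0.203
grasp_force: 30.0
```

```bash
cat >> h.py <<'E'
NUT=np.array([.6046,-.174])
def ringfit(im,d,c):
    "ring outer ellipse + hex hole; ring top plane from depth"
    w=cloud(d,c);g=cv2.cvtColor(im,cv2.COLOR_BGR2GRAY);return w,g
E
python3 - <<'E'
from h import *
np.set_printoptions(precision=4,suppress=True)
s=read_state();c=calibration("wrist");im,d=capture("wrist");cv2.imwrite("pics/w3.png",im);np.save("w3.npy",d);np.save("w3c.npy",c,allow_pickle=True)
T=s["tcp_rot"];print(s["time_s"],s["position"],"yaw",np.degrees(np.arctan2(T[1,0],T[0,0])),T[:,2],s["force"],s["moment"])
x=T[:,0]
for k in(.1156,.06): print(pix(s["position"]+x*k+np.array([0,0,-.004]),c))
E
```

```text
7.7 [ 0.4981 -0.2185  0.1076] yaw 22.83719473157674 [-0.0004  0.0002 -1.    ] [ 0.4354 -0.2193 -3.0654] [-0.0805  0.1262 -0.057 ]
[[250.3166  19.9341]]
[[250.3322 135.5424]]
```

View pics/w3.png

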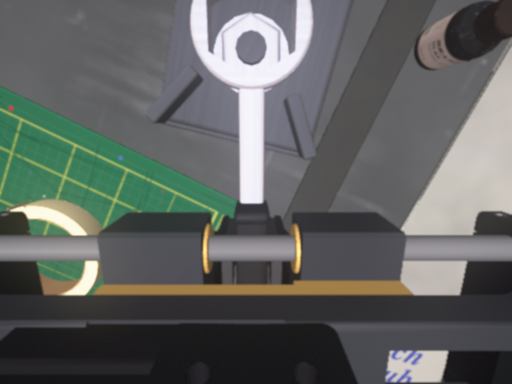

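The ring is centred near (251,20) against a predicted (250,20), and the nut shows through its opening at (250,47), which fits with the parallax. I'll check for droop.

```bash
python3 - <<'E'
from h import *
np.set_printoptions(precision=4,suppress=True)
c=np.load("w3c.npy",allow_pickle=True).item();w=cloud(np.load("w3.npy"),c);s=read_state();T=s["tcp_rot"]
def L(sl):
    p=w[sl].reshape(-1,3);p=p[np.isfinite(p[:,0])];q=(p-s["position"])@T;return np.median(q,0),np.median(p[:,2])
for n,sl in dict(shank0=np.s_[185:200,246:257],shank1=np.s_[100:120,248:256],ringb=np.s_[80:86,246:258],ringL=np.s_[5:35,193:200],ringR=np.s_[5:35,302:309],nut=np.s_[30:34,240:262]).items(): print(n,*L(sl))
g=cv2.cvtColor(cv2.imread("pics/w3.png"),cv2.COLOR_BGR2GRAY)
for y in(10,20,30):
    r=np.nonzero(g[y,180:325]>185)[0]+180;print(y,r.min(),r.max(),(r.min()+r.max())/2)
m=g>170
for z in(.1,.104):
  sh=np.array([[np.nonzero(m[y,230:275])[0].mean()+230,y] for y in range(105,195)]);q=(ray(sh,c,z)-s["position"])@T;print("shank line",np.polyfit(q[:,0],q[:,1],1), np.degrees(np.polyfit(q[:,0],q[:,1],1)[0]))
E
```

```text
shank0 [0.028  0.0003 0.0062] 0.10136944907207626
shank1 [0.0733 0.0008 0.0064] 0.10115543182449535
ringb [0.0869 0.0005 0.0045] 0.10308389372222698
ringL [ 0.1157 -0.0268  0.0045] 0.10304830322955526
ringR [0.1162 0.0269 0.0045] 0.10306105583731537
nut [ 0.1242 -0.0005  0.051 ] 0.05656416485028573
10 191 311 251.0
20 191 312 251.5
30 191 311 251.0
shank line [-0.0014  0.0004] -0.0794198009136135
shank line [-0.0014  0.0004] -0.07941980091361527
```

Request:
send_rows([
  [255,0,0,0.015,0],
  [255,0,0,0.018,0],
  [255,0,0,0.004,0],
  [255,0,0,0.003,0],
  [255,0,0,0,0],
])

```text
time_s: 8.17
position: [0.4981, -0.2186, 0.0672]
tcp_rot: [[0.921, 0.39, -0.001], [0.39, -0.921, 0.001], [-0.001, -0.001, -1.0]]
force: [0.3, -0.3, -2.7]
opening: 0.205
grasp_force: 30.0
```

Request:
send_rows([
  [255,0,0,0.003,0],
  [255,0,0,0.003,0],
  [255,0,0,0,0],
])

```text
time_s: 8.42
position: [0.4984, -0.2188, 0.0616]
tcp_rot: [[0.921, 0.39, 0.0], [0.39, -0.921, -0.0], [0.0, 0.0, -1.0]]
force: [0.3, 0.0, -2.8]
opening: 0.204
grasp_force: 30.0
```

Request:
send_rows([
  [255,0,0,0.004,0],
  [255,0,0,0.0035,0],
  [255,0,0,0,0],
])

```text
time_s: 8.67
position: [0.498, -0.2185, 0.0535]
tcp_rot: [[0.921, 0.39, -0.001], [0.39, -0.921, 0.001], [-0.001, -0.001, -1.0]]
force: [-0.2, -0.1, -3.9]
opening: 0.204
grasp_force: 30.0
```

```bash
cat >> h.py <<'E'
def status():
    s=read_state();T=s["tcp_rot"];p=s["position"];F=s["force"];M=s["moment"]
    r=p[:2]-NUT;mz=r[0]*F[1]-r[1]*F[0]+M[2]
    yaw=np.arctan2(T[1,0],T[0,0])
    # ring position (tool 0.1158,0.0003)
    ring=(p+T@[.1158,.0003,0])[:2]
    print("t",round(s["time_s"],2),"p",p.round(4),"yaw",round(np.degrees(yaw),2),"ring-nut mm",((ring-NUT)*1e3).round(2),"F",F.round(1),"M",M.round(2),"moment on nut axis",round(mz,2))
E
python3 -c "
from h import *
status()"
```

```text
t 8.67 p [ 0.498  -0.2185  0.0535] yaw 22.96 ring-nut mm [0.12 0.37] F [-0.2 -0.1 -3.9] M [-0.02  0.08  0.05] moment on nut axis 0.05
```

Request:
send_rows([
  [255,0.0001,-0.0046,0,0.04],
  [255,0.0001,-0.0046,0,0.04],
  [255,0.0001,-0.0046,0,0.04],
  [255,0.0001,-0.0047,0,0.04],
  [255,0.0001,-0.0046,0,0.04],
  [255,0.0001,-0.0046,0,0.04],
  [255,0.0001,-0.0047,0,0.04],
])

```text
time_s: 9.25
position: [0.4907, -0.1879, 0.0542]
tcp_rot: [[0.993, 0.12, 0.001], [0.12, -0.993, -0.001], [0.001, 0.002, -1.0]]
force: [1.1, -0.6, -4.6]
opening: 0.203
grasp_force: 30.0
```

```bash
python3 -c "
from h import *
status()"
```

```text
t 9.25 p [ 0.4907 -0.1879  0.0542] yaw 6.91 ring-nut mm [ 1.1  -0.21] F [ 1.1 -0.6 -4.6] M [-0.17 -0.04  0.31] moment on nut axis 0.39
```

Request:
send_rows([
  [255,0.0001,-0.0046,0,0.04],
  [255,0.0001,-0.0046,0,0.04],
  [255,0,-0.0046,0,0.04],
  [255,0.0001,-0.0047,0,0.04],
  [255,0,-0.0046,0,0.04],
  [255,0.0001,-0.0046,0,0.04],
  [255,0,-0.0047,0,0.04],
  [255,0.0001,-0.0046,0,0.04],
  [255,0.0001,-0.0046,0,0.04],
  [255,0,-0.0046,0,0.04],
  [255,0.0001,-0.0047,0,0.04],
  [255,0.0001,-0.0046,0,0.04],
  [255,0,0,0,0],
])

```text
time_s: 10.33
position: [0.4971, -0.1331, 0.0541]
tcp_rot: [[0.936, -0.351, 0.001], [-0.351, -0.936, -0.001], [0.002, 0.001, -1.0]]
force: [-0.3, -2.1, -4.3]
opening: 0.203
grasp_force: 30.0
```

```bash
python3 -c "
from h import *
status()"
```

```text
t 10.33 p [ 0.4971 -0.1331  0.0541] yaw -20.57 ring-nut mm [ 0.78 -0.04] F [-0.3 -2.1 -4.3] M [-0.2   0.06 -0.08] moment on nut axis 0.16
```

Request:
send_rows([
  [255,0,-0.003,0,0.026],
  [255,0,-0.003,0,0.026],
  [255,0,0,0,0],
])

```text
time_s: 10.58
position: [0.4991, -0.1278, 0.0541]
tcp_rot: [[0.917, -0.399, 0.001], [-0.399, -0.917, -0.001], [0.002, 0.0, -1.0]]
force: [1.9, -3.0, -5.3]
opening: 0.202
grasp_force: 30.0
```

```bash
python3 - <<'E'
from h import *
status()
s=read_state();T=s["tcp_rot"];c=calibration("wrist");im,d=capture("wrist");cv2.imwrite("pics/w4.png",im)
g=cv2.cvtColor(im,cv2.COLOR_BGR2GRAY)
m=g>170
sh=np.array([[np.nonzero(m[y,225:280])[0].mean()+225,y] for y in range(120,195)]);q=(ray(sh,c,.048)-s["position"])@T;print("shank rel line",np.polyfit(q[:,0],q[:,1],1), np.degrees(np.polyfit(q[:,0],q[:,1],1)[0]))
E
```

```text
t 10.58 p [ 0.4991 -0.1278  0.0541] yaw -23.49 ring-nut mm [ 0.61 -0.25] F [ 1.9 -3.  -5.3] M [-0.34  0.04  0.03] moment on nut axis 0.25
shank rel line [ 0.00907265 -0.00043069] 0.5198243328356095
```

Request:
send_rows([
  [255,0,0.0035,0,-0.03],
  [255,0,0,-0.01,0],
  [255,0,0,-0.01,0],
  [255,0,0,-0.02,0],
  [255,0.0007,0.0127,0,-0.11],
  [255,0.0007,0.0127,0,-0.11],
  [255,0.0007,0.0127,0,-0.11],
  [255,0.0007,0.0127,0,-0.11],
  [255,0.0007,0.0127,0,-0.11],
  [255,0.0007,0.0127,0,-0.11],
  [255,0.0007,0.0127,0,-0.11],
  [255,0.0007,0.0127,0,-0.11],
  [255,0.0007,0.0127,0,-0.11],
  [255,0.0007,0.0127,0,-0.09],
  [255,0,0,0,0],
  [255,0,0,0,0],
])

```text
time_s: 11.97
position: [0.5182, -0.2503, 0.0951]
tcp_rot: [[0.768, 0.64, 0.003], [0.64, -0.768, -0.001], [0.002, 0.002, -1.0]]
force: [0.8, -0.3, -1.0]
opening: 0.201
grasp_force: 30.0
```

```bash
python3 - <<'E'
from h import *
status()
s=read_state();T=s["tcp_rot"];c=calibration("wrist");im,d=capture("wrist");cv2.imwrite("pics/w5.png",im);np.save("w5c.npy",c,allow_pickle=True);np.save("w5.npy",d)
g=cv2.cvtColor(im,cv2.COLOR_BGR2GRAY)
m=g>170
sh=np.array([[np.nonzero(m[y,225:280])[0].mean()+225,y] for y in range(110,195)]);q=(ray(sh,c,.089)-s["position"])@T;print("shank rel line",np.polyfit(q[:,0],q[:,1],1), np.degrees(np.polyfit(q[:,0],q[:,1],1)[0]))
big=cv2.resize(g[0:100,190:320],None,fx=6,fy=6,interpolation=cv2.INTER_CUBIC)
cv2.imwrite("pics/w5crop.png",cv2.createCLAHE(5,(3,3)).apply(big))
E
```

```text
t 11.97 p [ 0.5182 -0.2503  0.0951] yaw 39.79 ring-nut mm [ 2.75 -2.41] F [ 0.8 -0.3 -1. ] M [ 0.15 -0.51 -0.15] moment on nut axis -0.06
shank rel line [0.00692047 0.00041542] 0.39651352721632355
```

View pics/w5crop.png

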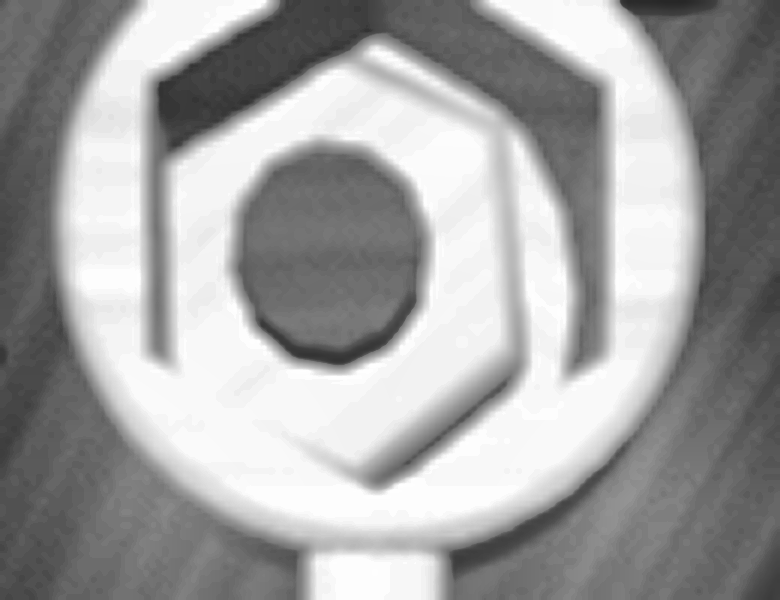

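The crop shows the ring over the nut. Nut corners are near (352,62), (497,130), (520,362), (372,487) and (168,152), and the bolt is at (332,248), left of the ring's centre, so the position needs a correction.

```bash
python3 - <<'E'
from h import *
np.set_printoptions(precision=4,suppress=True)
c=np.load("w5c.npy",allow_pickle=True).item();s=read_state();T=s["tcp_rot"];p=s["position"]
f=lambda a:(np.array(a,float)+.5)/6-.5+[190,0]
K=f([(352,62),(497,130),(520,362),(372,487),(168,152)]);P=ray(K,c,.050)
print("edges dir%60", [round(float(np.degrees(np.arctan2(*(b-a)[1::-1]))%60),1) for a,b in zip(P[:-1],P[1:])],np.linalg.norm(np.diff(P,axis=0),axis=1))
print("bolt",ray(f([(332,248)]),c,.058))
v=P[:,:2]-ray(f([(332,248)]),c,.058)[0,:2];print("corner yaw",np.degrees(np.arctan2(v[:,1],v[:,0]))%60,np.linalg.norm(v,axis=1))
# ring: outer edge left/right columns & hex hole
w=cloud(np.load("w5.npy"),c);g=cv2.cvtColor(cv2.imread("pics/w5.png"),cv2.COLOR_BGR2GRAY)
zt=np.median(w[85:88,245:258,2]);print("ring top z",zt,"left/right",np.nanmedian(w[30:45,203:210,2]),np.nanmedian(w[30:45,298:303,2]))
m=(g>170).astype(np.uint8);cs,_=cv2.findContours(m[:100],0,cv2.CHAIN_APPROX_NONE);o=max(cs,key=cv2.contourArea)[:,0];o=o[(o[:,1]>2)&(o[:,1]<88)&((o[:,0]<240)|(o[:,0]>265))]
r=np.linalg.norm(o-[252,33],axis=1);o=o[r>45]
Q=ray(o,c,zt)[:,:2];A=np.c_[2*Q,np.ones(len(Q))];x=np.linalg.lstsq(A,(Q**2).sum(1),rcond=None)[0];print("ring centre",x[:2],"R",np.sqrt(x[2]+x[:2]@x[:2]),"tool",T.T@(np.r_[x[:2],p[2]]-p))
hL=ray(f([(152,90),(155,355),(602,85),(598,360)]),c,zt);print("hole flats dir",np.degrees(np.arctan2(*(hL[0]-hL[1])[1::-1])),np.degrees(np.arctan2(*(hL[2]-hL[3])[1::-1])),"width",np.linalg.norm((hL[0]+hL[1]-hL[2]-hL[3])/2))
E
```

```text
edges dir%60 [47.3, 47.2, 48.2, 12.9] [0.0163 0.0224 0.0203 0.0391]
bolt [[ 0.6043 -0.1742  0.058 ]]
corner yaw [33.9471 47.6182 45.659  50.5683 36.8423] [0.0196 0.0216 0.0219 0.0219 0.0205]
ring top z 0.07377330575438851 left/right 0.06876301909440108 0.0689264683889792
ring centre [ 0.6052 -0.1792] R 0.02903434006410007 tool [0.1123 0.0022 0.0001]
hole flats dir 38.71789329315408 40.84841396413126 width 0.041291773740257214
```

```bash
python3 - <<'E'
from h import *
np.set_printoptions(precision=4,suppress=True)
c=np.load("w5c.npy",allow_pickle=True).item();w=cloud(np.load("w5.npy"),c);s=read_state();T=s["tcp_rot"]
q=(w-s["position"])@T
for r in(15,30,45,60): print(r,"L",np.nanmedian(q[r-2:r+3,203:210],axis=(0,1)),"R",np.nanmedian(q[r-2:r+3,298:303],axis=(0,1)))
for r in range(80,212,12): print(r,np.nanmedian(q[r-2:r+3,248:257],axis=(0,1)))
print(np.nanmedian(q[45:50,225:230],axis=(0,1)))
E
```

```text
15 L [ 0.1263 -0.0241  0.029 ] R [0.1265 0.0295 0.0293]
30 L [ 0.1178 -0.0241  0.0265] R [0.1176 0.0294 0.0268]
45 L [ 0.1096 -0.0242  0.0251] R [0.1096 0.0295 0.0251]
60 L [ 0.1022 -0.0245  0.0247] R [0.1026 0.0298 0.0254]
80 [0.0939 0.0021 0.0449]
92 [0.084  0.002  0.0222]
104 [0.0772 0.002  0.0211]
116 [0.0704 0.002  0.0196]
128 [0.0636 0.002  0.0184]
140 [0.0567 0.002  0.0169]
152 [0.0499 0.002  0.0158]
164 [0.0428 0.002  0.0146]
176 [0.0359 0.002  0.0131]
188 [0.0288 0.002  0.0119]
200 [ 0.0248  0.002  -0.0007]
[ 0.113  -0.0137  0.0431]
```

The spanner caught on the nut as it lifted and drooped about 10.6° in the jaws. I'll lift it clear and level it against the free desk, then reseat it.

Request:
send_rows([
  [255,0,0,-0.01,0],
  [255,0,0,-0.015,0],
  [255,0,0,-0.015,0],
  [255,0.0176,-0.0319,0,0],
  [255,0.0176,-0.0319,0,0],
  [255,0.0176,-0.0319,0,0],
  [255,0.0176,-0.0319,0,0],
  [255,0.0176,-0.0319,0,0],
  [255,0.0176,-0.0319,0,0],
  [255,0.0176,-0.0319,0,0],
  [255,0,0,0.03,0],
  [255,0,0,0.03,0],
  [255,0,0,0.015,0],
  [255,0,0,0.01,0],
  [255,0,0,0.008,0],
  [255,0,0,0.008,0],
  [255,0,0,0,0],
])

```text
time_s: 13.43
position: [0.4666, 0.001, 0.0339]
tcp_rot: [[0.766, 0.643, -0.003], [0.643, -0.766, 0.001], [-0.002, -0.002, -1.0]]
force: [-2.6, 2.2, 6.4]
opening: 0.202
grasp_force: 30.0
```

```bash
python3 -c "
from h import *
status()"
```

```text
t 13.43 p [0.4666 0.001  0.0339] yaw 40.04 ring-nut mm [-49.19 249.23] F [-2.6  2.2  6.4] M [0.44 0.58 0.14] moment on nut axis 0.3
```

Request:
send_rows([
  [255,0,0,0.004,0],
  [255,0,0,0.004,0],
  [255,0,0,0.004,0],
  [255,0,0,0.003,0],
  [255,0,0,0.0015,0],
  [255,0,0,0,0],
  [255,0,0,0,0],
])

```text
time_s: 14.02
position: [0.467, 0.0013, 0.0213]
tcp_rot: [[0.766, 0.643, 0.001], [0.643, -0.766, 0.0], [0.001, 0.0, -1.0]]
force: [-6.0, 4.9, 41.5]
opening: 0.205
grasp_force: 30.0
```

```bash
cat >> h.py <<'E'
def pose(fn):
    "shank line and ring height of the held spanner in tool axes"
    s=read_state();T=s["tcp_rot"];c=calibration("wrist");im,d=capture("wrist");cv2.imwrite(fn,im)
    q=(cloud(d,c)-s["position"])@T
    S=np.array([np.nanmedian(q[r-1:r+2,247:256],axis=(0,1)) for r in range(110,192,8)])
    print("slope",np.polyfit(S[:,0],S[:,2],1),"y line",np.polyfit(S[:,0],S[:,1],1))
    for r in(20,40): print("ring",r,np.nanmedian(q[r-2:r+3,194:208],axis=(0,1)),np.nanmedian(q[r-2:r+3,296:308],axis=(0,1)))
    return s,c,im,d
E
python3 -c "
from h import *
np.set_printoptions(precision=4,suppress=True)
status();pose('pics/w6.png')"
```

```text
t 14.02 p [0.467  0.0013 0.0213] yaw 40.03 ring-nut mm [-48.7  249.59] F [-6.   4.9 41.5] M [0.99 1.08 0.14] moment on nut axis 0.52
slope [ 0.1246 -0.0078] y line [-0.0006  0.0004]
ring 20 [ 0.1159 -0.0246  0.005 ] [0.1158 0.0254 0.0051]
ring 40 [ 0.1065 -0.0248  0.0038] [0.1066 0.0255 0.0038]
```

Request:
send_rows([
  [255,0,0,-0.001,0],
  [110,0,0,0,0],
  [110,0,0,0,0],
  [110,0,0,0,0],
  [110,0,0,0,0],
  [110,0,0,0,0],
  [110,0,0,0,0],
])

```text
time_s: 14.65
position: [0.47, -0.0005, 0.0178]
tcp_rot: [[0.766, 0.643, 0.004], [0.643, -0.766, -0.001], [0.002, 0.003, -1.0]]
force: [1.8, -3.4, 4.4]
opening: 0.534
grasp_force: 2.2
```

```bash
python3 -c "
from h import *
np.set_printoptions(precision=4,suppress=True)
status();pose('pics/w7.png')"
```

```text
t 14.65 p [ 0.47   -0.0005  0.0178] yaw 40.03 ring-nut mm [-45.75 247.8 ] F [ 1.8 -3.4  4.4] M [-0.47 -0.26  0.01] moment on nut axis 0.16
slope [ 0.134 -0.012] y line [-0.0007  0.0004]
ring 20 [ 0.117  -0.0254  0.0089] [0.1151 0.0248 0.0023]
ring 40 [ 0.1071 -0.0253  0.0067] [0.1065 0.025  0.0019]
```

Request:
send_rows([
  [60,0,0,0,0],
  [60,0,0,0,0],
  [60,0,0,0,0],
  [60,0,0,0,0],
])

```text
time_s: 15.03
position: [0.4692, 0.0001, 0.0177]
tcp_rot: [[0.766, 0.643, 0.002], [0.643, -0.766, -0.001], [0.001, 0.002, -1.0]]
force: [2.6, -3.3, 6.1]
opening: 0.739
grasp_force: 2.6
```

```bash
python3 -c "
from h import *
np.set_printoptions(precision=4,suppress=True)
status();pose('pics/w8.png')"
```

```text
t 15.03 p [0.4692 0.0001 0.0177] yaw 40.03 ring-nut mm [-46.58 248.32] F [ 2.6 -3.3  6.1] M [-0.47 -0.37 -0.02] moment on nut axis -0.02
slope [ 0.1419 -0.0126] y line [-0.0007  0.0004]
ring 20 [ 0.1154 -0.0245  0.0034] [0.1147 0.0247 0.0019]
ring 40 [ 0.1063 -0.0245  0.0021] [0.1059 0.0249 0.001 ]
```

View pics/w8.png

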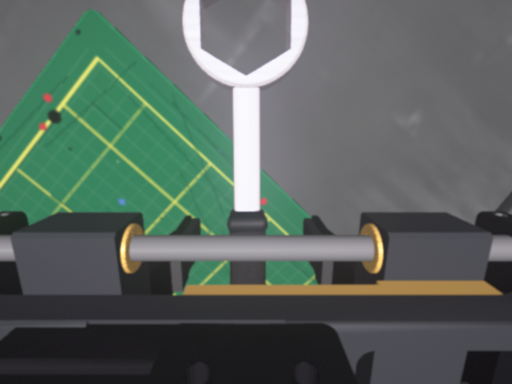

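The spanner handle's rear end is resting on something, most likely the tape roll, so it can't lie flat. I'll check the tape before and after.

```bash
cat >> h.py <<'E'
def tape(im,c):
    hsv=cv2.cvtColor(im,cv2.COLOR_BGR2HSV);m=cv2.inRange(hsv,(15,25,140),(35,160,255))
    n,l,st,ce=cv2.connectedComponentsWithStats(cv2.morphologyEx(m,cv2.MORPH_OPEN,np.ones((2,2))));k=1+np.argmax(st[1:,4])
    cn=max(cv2.findContours((l==k).astype(np.uint8),0,1)[0],key=cv2.contourArea);h=cv2.convexHull(cn)
    return st[k],ray(np.array(cv2.minAreaRect(h)[0]),c,.012)[0]
E
python3 - <<'E'
from h import *
np.set_printoptions(precision=4,suppress=True)
for n in("scene","side"):
    c=calibration(n);a=cv2.imread(f"pics/{n}0.png");print(n,"before",*tape(a,c));b,d=capture(n);cv2.imwrite(f"pics/{n}1.png",b);print("now",*tape(b,c))
E
```

```text
scene before [   0  109  244  275 2595] [0.8453 0.2255 0.012 ]
now [    0     0   285   384 47303] [0.8548 0.0912 0.012 ]
side before [119 115  54  27 567] [0.3166 0.3725 0.012 ]
now [119 115  54  27 567] [0.3166 0.3725 0.012 ]
```

```bash
python3 - <<'E'
from h import *
np.set_printoptions(precision=4,suppress=True)
def tp(im,n,c):
    x0,x1,y0,y1=dict(side=(140,215,195,265),scene=(295,372,205,268))[n]
    m=cv2.inRange(cv2.cvtColor(im,cv2.COLOR_BGR2HSV)[y0:y1,x0:x1],(18,25,130),(34,140,255))
    k,l,st,ce=cv2.connectedComponentsWithStats(m);j=1+np.argmax(st[1:,4])
    p=np.argwhere(l==j)[:,::-1]+[x0,y0];h=cv2.convexHull(p.astype(np.int32));M=cv2.moments(h);u=(M["m10"]/M["m00"],M["m01"]/M["m00"])
    return st[j],np.array(u),ray(u,c,.014)[0]
for n in("scene","side"):
    c=calibration(n)
    for k in "01": print(n,k,*tp(cv2.imread(f"pics/{n}{k}.png"),n,c))
    a,b=(cv2.imread(f"pics/{n}{k}.png") for k in "01")
E
```

```text
scene 0 [ 16  12  46  37 838] [332.8032 234.5836] [ 0.3739 -0.064   0.014 ]
scene 1 [ 16  12  46  37 887] [332.9852 234.8872] [ 0.373  -0.0633  0.014 ]
side 0 [ 16  18  44  32 556] [177.6996 228.6568] [ 0.3753 -0.0534  0.014 ]
side 1 [ 16  18  44  32 559] [177.6731 228.6222] [ 0.3752 -0.0532  0.014 ]
```

The tape sits at about (0.374,-0.058) in both views, before and after, so it hasn't moved. I'll regrip the spanner, carry it clear of the tape and set it down flat.

Request:
send_rows([
  [60,0,0,-0.014,0],
  [255,0,0,0,0],
  [255,0,0,0,0],
  [255,0,0,0,0],
  [255,0,0,0,0],
  [255,0,0,0,0],
  [255,0,0,0,0],
  [255,0,0,0,0],
  [255,0,0,0,0],
  [255,0,0,0,0],
  [255,0,0,0,0],
  [255,0,0,0,0],
])

```text
time_s: 16.18
position: [0.4678, 0.0006, 0.0315]
tcp_rot: [[0.765, 0.644, -0.001], [0.644, -0.765, 0.0], [-0.0, -0.0, -1.0]]
force: [-0.7, 0.5, -1.4]
opening: 0.2
grasp_force: 29.7
```

Request:
send_rows([
  [255,0,0,-0.015,0],
  [255,0,0,-0.025,0],
  [255,0.025,-0.0138,0,0],
  [255,0.025,-0.0138,0,0],
  [255,0.025,-0.0138,0,0],
  [255,0,0,0,0],
  [255,0,0,0.02,0],
  [255,0,0,0.012,0],
  [255,0,0,0.006,0],
  [255,0,0,0,0],
])

```text
time_s: 17.02
position: [0.4975, 0.0802, 0.0322]
tcp_rot: [[0.766, 0.643, -0.003], [0.643, -0.766, 0.0], [-0.003, -0.002, -1.0]]
force: [-0.0, -0.2, -2.2]
opening: 0.203
grasp_force: 30.0
```

```bash
python3 -c "
from h import *
np.set_printoptions(precision=4,suppress=True)
status();pose('pics/w9.png')"
```

```text
t 17.02 p [0.4975 0.0802 0.0322] yaw 40.03 ring-nut mm [-18.24 328.49] F [-0.  -0.2 -2.2] M [0.1  0.04 0.13] moment on nut axis 0.15
slope [0.1382 0.0012] y line [-0.0007  0.0004]
ring 20 [ 0.1192 -0.0264  0.0157] [0.1193 0.027  0.0159]
ring 40 [ 0.1093 -0.0266  0.0143] [0.1095 0.0271 0.0146]
```

Request:
send_rows([
  [255,0,0,0.004,0],
  [255,0,0,0.004,0],
  [255,0,0,0,0],
  [110,0,0,0,0],
  [110,0,0,0,0],
  [110,0,0,0,0],
  [110,0,0,0,0],
  [110,0,0,0,0],
  [110,0,0,0.006,0],
  [110,0,0,0,0],
  [110,0,0,0,0],
])

```text
time_s: 17.98
position: [0.4985, 0.0805, 0.0191]
tcp_rot: [[0.766, 0.643, -0.001], [0.643, -0.766, 0.0], [-0.001, -0.001, -1.0]]
force: [0.3, 0.6, -1.0]
opening: 0.558
grasp_force: 0.0
```

```bash
python3 -c "
from h import *
np.set_printoptions(precision=4,suppress=True)
status();s,c,im,d=pose('pics/w10.png');g=cv2.cvtColor(im,cv2.COLOR_BGR2GRAY);T=s['tcp_rot']
m=g>170
sh=np.array([[np.nonzero(m[y,225:280])[0].mean()+225,y] for y in range(110,190)]);q=(ray(sh,c,.012)-s['position'])@T;print(np.polyfit(q[:,0],q[:,1],1))
"
```

```text
t 17.98 p [0.4985 0.0805 0.0191] yaw 40.04 ring-nut mm [-17.24 328.74] F [ 0.3  0.6 -1. ] M [-0.06 -0.01  0.02] moment on nut axis -0.12
slope [0.0273 0.004 ] y line [-0.0004  0.0004]
ring 20 [ 0.1157 -0.0246  0.0047] [0.1161 0.0254 0.0056]
ring 40 [ 0.1067 -0.0249  0.0045] [0.107  0.0257 0.0052]
[-0.002   0.0014]
```

Request:
send_rows([
  [255,0,0,0.001,0],
  [255,0,0,0,0],
  [255,0,0,0,0],
  [255,0,0,0,0],
  [255,0,0,0,0],
  [255,0,0,0,0],
  [255,0,0,0,0],
  [255,0,0,0,0],
  [255,0,0,0,0],
  [255,0,0,-0.01,0],
  [255,0,0,-0.02,0],
  [255,0,0,-0.03,0],
  [255,0,0,-0.03,0],
])

```text
time_s: 19.12
position: [0.4971, 0.0805, 0.1088]
tcp_rot: [[0.766, 0.643, -0.005], [0.643, -0.766, 0.0], [-0.003, -0.003, -1.0]]
force: [0.4, 0.7, -3.2]
opening: 0.203
grasp_force: 30.0
```

Request:
send_rows([
  [255,-0.022,0.0298,0,0],
  [255,-0.022,0.0298,0,0],
  [255,-0.022,0.0298,0,0],
  [255,-0.022,0.0298,0,0],
  [255,-0.022,0.0298,0,0],
  [255,-0.022,0.0298,0,0],
  [255,-0.022,0.0298,0,0],
  [255,-0.022,0.0298,0,0],
  [255,-0.022,0.0298,0,0],
  [255,0,0,0,-0.04],
  [255,0,0,0,0],
  [255,0,0,0,0],
])

```text
time_s: 20.12
position: [0.5184, -0.2517, 0.1082]
tcp_rot: [[0.74, 0.672, -0.002], [0.672, -0.74, 0.002], [-0.0, -0.003, -1.0]]
force: [0.8, 0.8, -2.5]
opening: 0.203
grasp_force: 30.0
```

```bash
python3 - <<'E'
from h import *
np.set_printoptions(precision=4,suppress=True)
status();s,c,im,d=pose('pics/w11.png');g=cv2.cvtColor(im,cv2.COLOR_BGR2GRAY);np.save("w11c.npy",c,allow_pickle=True)
big=cv2.resize(g[0:100,190:320],None,fx=6,fy=6,interpolation=cv2.INTER_CUBIC)
cv2.imwrite("pics/w11crop.png",cv2.createCLAHE(5,(3,3)).apply(big))
E
```

```text
t 20.12 p [ 0.5184 -0.2517  0.1082] yaw 42.23 ring-nut mm [-0.22 -0.08] F [ 0.8  0.8 -2.5] M [-0.02  0.05  0.05] moment on nut axis 0.04
slope [0.0271 0.0038] y line [-0.0005  0.0004]
ring 20 [ 0.1157 -0.0246  0.0051] [0.1157 0.0254 0.0052]
ring 40 [ 0.1067 -0.025   0.0049] [0.1068 0.0258 0.0048]
```

View pics/w11crop.png

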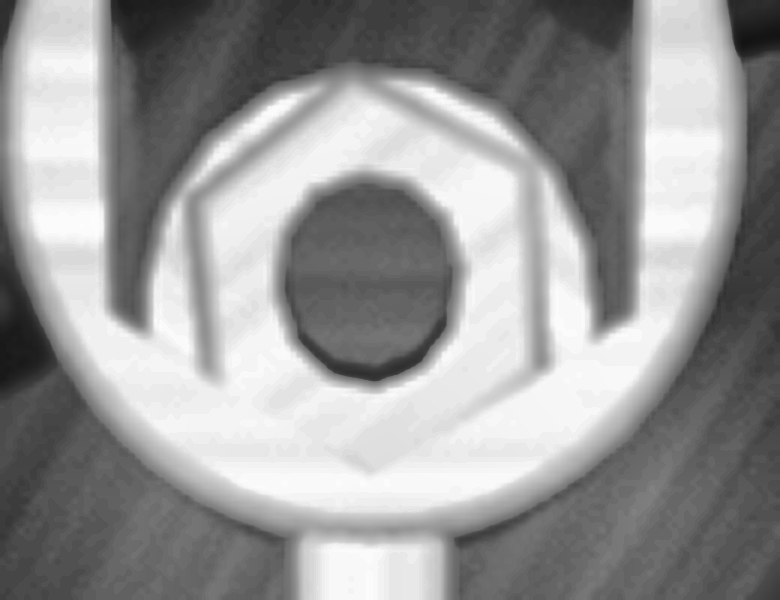

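The opening sits squarely over the nut. Corners are at crop (350,85), (527,170), (545,370), (368,470), (213,378) and (194,198), and the bolt is at (370,277).

```bash
python3 - <<'E'
from h import *
np.set_printoptions(precision=4,suppress=True)
c=np.load("w11c.npy",allow_pickle=True).item();f=lambda a:(np.array(a,float)+.5)/6-.5+[190,0]
P=ray(f([(350,85),(527,170),(545,370),(368,470),(213,378),(194,198)]),c,.050)[:,:2];v=P-P.mean(0)
print("centre",P.mean(0),"yaw",np.degrees(np.arctan2(v[:,1],v[:,0]))%60,np.linalg.norm(v,axis=1),"bolt",ray(f([(370,277)]),c,.058))
E
```

```text
centre [ 0.6049 -0.173 ] yaw [47.4124 44.3312 47.8757 42.8473 42.1644 48.5551] [0.0198 0.0212 0.0225 0.02   0.0203 0.0211] bolt [[ 0.604  -0.1744  0.058 ]]
```

Request:
send_rows([
  [255,0,0,0.015,0],
  [255,0,0,0.017,0],
  [255,0,0,0.004,0],
  [255,0,0,0.003,0],
  [255,0,0,0.003,0],
  [255,0,0,0.003,0],
  [255,0,0,0,0],
])

```text
time_s: 20.75
position: [0.5201, -0.2511, 0.0636]
tcp_rot: [[0.739, 0.674, 0.0], [0.674, -0.739, 0.001], [0.001, -0.001, -1.0]]
force: [1.5, 4.4, -3.4]
opening: 0.202
grasp_force: 30.0
```

```bash
python3 -c "
from h import *
np.set_printoptions(precision=4,suppress=True)
status();pose('pics/w12.png')"
```

```text
t 20.75 p [ 0.5201 -0.2511  0.0636] yaw 42.34 ring-nut mm [1.26 0.64] F [ 1.5  4.4 -3.4] M [ 0.64 -0.4   0.15] moment on nut axis -0.11
slope [0.0247 0.0038] y line [-0.0005  0.0004]
ring 20 [ 0.1157 -0.0246  0.005 ] [0.1156 0.0254 0.0048]
ring 40 [ 0.1067 -0.0249  0.0047] [0.1067 0.0257 0.0048]
```

Request:
send_rows([
  [255,0,0,0.003,0],
  [255,0,0,0.003,0],
  [255,0,0,0.003,0],
  [255,0,0,0,0],
])

```text
time_s: 21.13
position: [0.5199, -0.2512, 0.0544]
tcp_rot: [[0.739, 0.673, -0.0], [0.673, -0.739, 0.002], [0.001, -0.001, -1.0]]
force: [1.9, 5.1, -2.3]
opening: 0.206
grasp_force: 30.0
```

```bash
python3 -c "
from h import *
np.set_printoptions(precision=4,suppress=True)
status();pose('pics/w13.png')"
```

```text
t 21.13 p [ 0.5199 -0.2512  0.0544] yaw 42.33 ring-nut mm [1.07 0.51] F [ 1.9  5.1 -2.3] M [ 1.01 -0.51  0.33] moment on nut axis 0.04
slope [0.0198 0.0038] y line [-0.0005  0.0004]
ring 20 [ 0.1155 -0.0244  0.0043] [0.1156 0.0253 0.0044]
ring 40 [ 0.1066 -0.0248  0.0044] [0.1066 0.0256 0.0043]
```

Request:
send_rows([
  [255,0.0001,-0.0046,0,0.04],
  [255,0.0001,-0.0046,0,0.04],
  [255,0.0001,-0.0047,0,0.04],
  [255,0.0001,-0.0046,0,0.04],
  [255,0.0001,-0.0046,0,0.04],
  [255,0.0001,-0.0047,0,0.04],
  [255,0.0001,-0.0046,0,0.04],
  [255,0.0001,-0.0046,0,0.04],
  [255,0.0001,-0.0047,0,0.04],
  [255,0.0001,-0.0046,0,0.04],
  [255,0.0001,-0.0046,0,0.04],
  [255,0.0001,-0.0047,0,0.04],
  [255,0.0001,-0.0046,0,0.04],
  [255,0.0001,-0.0046,0,0.04],
  [255,0.0001,-0.0047,0,0.04],
  [255,0,0,0,0],
])

```text
time_s: 22.52
position: [0.4915, -0.1902, 0.0549]
tcp_rot: [[0.99, 0.14, 0.002], [0.14, -0.99, -0.001], [0.001, 0.002, -1.0]]
force: [2.9, 3.2, -3.6]
opening: 0.203
grasp_force: 30.1
```

```bash
python3 -c "
from h import *
np.set_printoptions(precision=4,suppress=True)
status();pose('pics/w14.png')"
```

```text
t 22.52 p [ 0.4915 -0.1902  0.0549] yaw 8.04 ring-nut mm [ 1.65 -0.26] F [ 2.9  3.2 -3.6] M [ 0.54 -0.24  0.36] moment on nut axis 0.05
slope [0.0267 0.0038] y line [-0.0005  0.0003]
ring 20 [ 0.1163 -0.0247  0.0054] [0.116  0.0252 0.0049]
ring 40 [ 0.107  -0.025   0.0048] [0.1071 0.0256 0.0049]
```

Request:
send_rows([
  [255,0.0001,-0.0035,0,0.03],
  [255,0,-0.0035,0,0.03],
  [255,0.0001,-0.0035,0,0.03],
  [255,0,-0.0034,0,0.03],
  [255,0.0001,-0.0035,0,0.03],
  [255,0,-0.0023,0,0.02],
  [255,0,0,0,0],
])

```text
time_s: 23.15
position: [0.4903, -0.171, 0.0548]
tcp_rot: [[1.0, -0.03, 0.001], [-0.03, -1.0, -0.001], [0.001, 0.001, -1.0]]
force: [1.8, 1.2, -3.0]
opening: 0.207
grasp_force: 30.1
```

```bash
python3 -c "
from h import *
np.set_printoptions(precision=4,suppress=True)
status()"
```

```text
t 23.15 p [ 0.4903 -0.171   0.0548] yaw -1.72 ring-nut mm [ 1.45 -0.76] F [ 1.8  1.2 -3. ] M [ 0.39 -0.21  0.5 ] moment on nut axis 0.36
```

Request:
send_rows([
  [255,0,-0.0023,0,0.02],
  [255,0.0001,-0.0023,0,0.02],
  [255,0,-0.0023,0,0.02],
  [255,0,-0.0023,0,0.02],
])

```text
time_s: 23.48
position: [0.4909, -0.1616, 0.0547]
tcp_rot: [[0.994, -0.113, 0.001], [-0.113, -0.994, -0.001], [0.001, 0.001, -1.0]]
force: [2.3, 1.2, -2.6]
opening: 0.206
grasp_force: 30.1
```

```bash
python3 -c "
from h import *
np.set_printoptions(precision=4,suppress=True)
status()"
```

```text
t 23.48 p [ 0.4909 -0.1616  0.0547] yaw -6.48 ring-nut mm [ 1.29 -0.99] F [ 2.3  1.2 -2.6] M [ 0.18 -0.31  0.48] moment on nut axis 0.31
```

Request:
send_rows([
  [255,0,-0.0023,0,0.02],
  [255,0.0001,-0.0023,0,0.02],
])

```text
time_s: 23.65
position: [0.4915, -0.157, 0.0547]
tcp_rot: [[0.988, -0.153, 0.001], [-0.153, -0.988, -0.001], [0.001, 0.0, -1.0]]
force: [2.0, 1.1, -1.7]
opening: 0.208
grasp_force: 30.1
```

```bash
python3 -c "
from h import *
np.set_printoptions(precision=4,suppress=True)
status()"
```

```text
t 23.65 p [ 0.4915 -0.157   0.0547] yaw -8.78 ring-nut mm [ 1.26 -0.96] F [ 2.   1.1 -1.7] M [ 0.08 -0.33  0.45] moment on nut axis 0.29
```

Request:
send_rows([
  [255,0,-0.0023,0,0.02],
])

```text
time_s: 23.73
position: [0.4918, -0.1547, 0.0547]
tcp_rot: [[0.985, -0.172, 0.001], [-0.172, -0.985, -0.001], [0.001, 0.0, -1.0]]
force: [2.5, -0.3, -2.8]
opening: 0.207
grasp_force: 30.1
```

```bash
python3 -c "
from h import *
np.set_printoptions(precision=4,suppress=True)
status()"
```

```text
t 23.73 p [ 0.4918 -0.1547  0.0547] yaw -9.93 ring-nut mm [ 1.23 -0.93] F [ 2.5 -0.3 -2.8] M [ 0.08 -0.34  0.43] moment on nut axis 0.42
```

Request:
send_rows([
  [255,0,-0.0017,0,0.015],
])

```text
time_s: 23.82
position: [0.4921, -0.1529, 0.0547]
tcp_rot: [[0.982, -0.187, 0.001], [-0.187, -0.982, -0.001], [0.001, 0.0, -1.0]]
force: [1.7, -0.1, -2.1]
opening: 0.204
grasp_force: 30.1
```

```bash
python3 -c "
from h import *
np.set_printoptions(precision=4,suppress=True)
status()"
```

```text
t 23.82 p [ 0.4921 -0.1529  0.0547] yaw -10.78 ring-nut mm [ 1.22 -0.89] F [ 1.7 -0.1 -2.1] M [ 0.04 -0.35  0.4 ] moment on nut axis 0.37
```

Request:
send_rows([
  [255,0,-0.0017,0,0.015],
])

```text
time_s: 23.9
position: [0.4924, -0.1513, 0.0547]
tcp_rot: [[0.98, -0.201, 0.001], [-0.201, -0.98, -0.001], [0.001, 0.0, -1.0]]
force: [2.3, 0.1, -2.2]
opening: 0.204
grasp_force: 30.1
```

```bash
python3 -c "
from h import *
np.set_printoptions(precision=4,suppress=True)
status()"
```

```text
t 23.9 p [ 0.4924 -0.1513  0.0547] yaw -11.62 ring-nut mm [ 1.19 -0.92] F [ 2.3  0.1 -2.2] M [ 0.05 -0.39  0.42] moment on nut axis 0.36
```

Request:
send_rows([
  [255,0,-0.0017,0,0.015],
])

```text
time_s: 23.98
position: [0.4927, -0.1496, 0.0546]
tcp_rot: [[0.976, -0.216, 0.001], [-0.216, -0.976, -0.0], [0.001, 0.0, -1.0]]
force: [2.5, 0.2, -2.5]
opening: 0.205
grasp_force: 30.1
```

```bash
python3 -c "
from h import *
np.set_printoptions(precision=4,suppress=True)
status()"
```

```text
t 23.98 p [ 0.4927 -0.1496  0.0546] yaw -12.48 ring-nut mm [ 1.13 -0.95] F [ 2.5  0.2 -2.5] M [ 0.06 -0.42  0.4 ] moment on nut axis 0.31
```

Request:
send_rows([
  [255,0,-0.0017,0,0.015],
])

```text
time_s: 24.07
position: [0.4931, -0.148, 0.0546]
tcp_rot: [[0.973, -0.231, 0.001], [-0.231, -0.973, -0.0], [0.001, 0.0, -1.0]]
force: [2.6, -0.2, -2.6]
opening: 0.203
grasp_force: 30.1
```

```bash
python3 -c "
from h import *
status()"
```

```text
t 24.07 p [ 0.4931 -0.148   0.0546] yaw -13.34 ring-nut mm [ 1.09 -0.98] F [ 2.6 -0.2 -2.6] M [ 0.04 -0.39  0.48] moment on nut axis 0.44
```

Request:
send_rows([
  [255,0,-0.0017,0,0.015],
])

```text
time_s: 24.15
position: [0.4935, -0.1464, 0.0546]
tcp_rot: [[0.969, -0.245, 0.001], [-0.245, -0.969, -0.0], [0.001, 0.0, -1.0]]
force: [1.8, -1.2, -2.4]
opening: 0.206
grasp_force: 30.1
```

```bash
python3 -c "
from h import *
status()"
```

```text
t 24.15 p [ 0.4935 -0.1464  0.0546] yaw -14.2 ring-nut mm [ 1.08 -1.04] F [ 1.8 -1.2 -2.4] M [-0.08 -0.46  0.45] moment on nut axis 0.54
```

Request:
send_rows([
  [255,0,-0.0017,0,0.015],
])

```text
time_s: 24.23
position: [0.4939, -0.1449, 0.0546]
tcp_rot: [[0.966, -0.259, 0.001], [-0.259, -0.966, -0.001], [0.001, 0.001, -1.0]]
force: [2.4, -2.2, -2.4]
opening: 0.2
grasp_force: 30.2
```

```bash
python3 -c "
from h import *
status()"
```

```text
t 24.23 p [ 0.4939 -0.1449  0.0546] yaw -15.02 ring-nut mm [ 1.05 -1.25] F [ 2.4 -2.2 -2.4] M [-0.36 -0.3   0.46] moment on nut axis 0.63
```

Request:
send_rows([
  [255,0,-0.0017,0,0.015],
])

```text
time_s: 24.32
position: [0.4943, -0.1435, 0.0546]
tcp_rot: [[0.962, -0.273, 0.001], [-0.273, -0.962, -0.001], [0.001, 0.001, -1.0]]
force: [1.7, -3.4, -2.6]
opening: 0.206
grasp_force: 30.2
```

```bash
python3 -c "
from h import *
status()"
```

```text
t 24.32 p [ 0.4943 -0.1435  0.0546] yaw -15.84 ring-nut mm [ 1.   -1.44] F [ 1.7 -3.4 -2.6] M [-0.63 -0.21  0.6 ] moment on nut axis 0.92
```

Request:
send_rows([
  [255,0,-0.0017,0,0.015],
])

```text
time_s: 24.4
position: [0.4947, -0.1422, 0.0546]
tcp_rot: [[0.958, -0.287, 0.0], [-0.287, -0.958, -0.002], [0.001, 0.002, -1.0]]
force: [1.6, -5.1, -3.8]
opening: 0.204
grasp_force: 30.3
```

```bash
python3 -c "
from h import *
status()"
```

```text
t 24.4 p [ 0.4947 -0.1422  0.0546] yaw -16.69 ring-nut mm [ 0.9 -1.7] F [ 1.6 -5.1 -3.8] M [-0.93 -0.09  0.7 ] moment on nut axis 1.22
```

Request:
send_rows([
  [255,0,0,0,0],
])

```text
time_s: 24.48
position: [0.4948, -0.1419, 0.0546]
tcp_rot: [[0.958, -0.287, 0.001], [-0.287, -0.958, -0.001], [0.001, 0.001, -1.0]]
force: [1.6, -4.8, -2.8]
opening: 0.207
grasp_force: 30.2
```

```bash
python3 -c "
from h import *
np.set_printoptions(precision=4,suppress=True)
status();pose('pics/w15.png')"
```

```text
t 24.48 p [ 0.4948 -0.1419  0.0546] yaw -16.68 ring-nut mm [ 0.99 -1.45] F [ 1.6 -4.8 -2.8] M [-0.71 -0.16  0.59] moment on nut axis 1.06
slope [0.0283 0.0036] y line [-0.0005  0.0002]
ring 20 [ 0.1164 -0.0246  0.005 ] [0.1161 0.0251 0.0046]
ring 40 [ 0.1072 -0.025   0.0047] [0.1071 0.0254 0.0047]
```

Request:
send_rows([
  [255,0,-0.0017,0,0.015],
])

```text
time_s: 24.62
position: [0.4951, -0.1408, 0.0546]
tcp_rot: [[0.954, -0.301, 0.0], [-0.301, -0.954, -0.002], [0.001, 0.001, -1.0]]
force: [0.0, -7.6, -2.7]
opening: 0.204
grasp_force: 30.3
```

```bash
python3 -c "
from h import *
status()"
```

```text
t 24.62 p [ 0.4951 -0.1408  0.0546] yaw -17.51 ring-nut mm [ 0.82 -1.9 ] F [ 0.  -7.6 -2.7] M [-1.23 -0.02  0.68] moment on nut axis 1.51
```

Request:
send_rows([
  [255,0,-0.0012,0,0.01],
  [255,0,0,0,0],
])

```text
time_s: 24.78
position: [0.4954, -0.1397, 0.0546]
tcp_rot: [[0.951, -0.31, 0.0], [-0.31, -0.951, -0.002], [0.001, 0.002, -1.0]]
force: [0.2, -6.5, -2.9]
opening: 0.205
grasp_force: 30.3
```

```bash
python3 -c "
from h import *
status()"
```

```text
t 24.78 p [ 0.4954 -0.1397  0.0546] yaw -18.05 ring-nut mm [ 0.8  -1.85] F [ 0.2 -6.5 -2.9] M [-1.14 -0.    0.65] moment on nut axis 1.35
```

Request:
send_rows([
  [255,0,-0.0012,0,0.01],
  [255,0,0,0,0],
])

```text
time_s: 24.95
position: [0.4956, -0.1387, 0.0546]
tcp_rot: [[0.948, -0.319, -0.0], [-0.319, -0.948, -0.002], [0.001, 0.002, -1.0]]
force: [-0.2, -7.5, -2.5]
opening: 0.203
grasp_force: 30.4
```

```bash
python3 -c "
from h import *
status()"
```

```text
t 24.95 p [ 0.4956 -0.1387  0.0546] yaw -18.61 ring-nut mm [ 0.69 -1.97] F [-0.2 -7.5 -2.5] M [-1.28  0.06  0.64] moment on nut axis 1.47
```

Request:
send_rows([
  [255,0,0,0,0],
  [255,0,0,0,0],
  [255,0,0,0,0],
  [255,0,0,0,0],
])

```text
time_s: 25.28
position: [0.4957, -0.1388, 0.0546]
tcp_rot: [[0.948, -0.319, 0.0], [-0.319, -0.948, -0.002], [0.001, 0.002, -1.0]]
force: [-1.0, -7.5, -2.8]
opening: 0.204
grasp_force: 30.4
```

```bash
python3 -c "
from h import *
status()"
```

```text
t 25.28 p [ 0.4957 -0.1388  0.0546] yaw -18.61 ring-nut mm [ 0.76 -1.99] F [-1.  -7.5 -2.8] M [-1.29  0.07  0.7 ] moment on nut axis 1.56
```

Request:
send_rows([
  [255,0.0002,0.0065,0,-0.056],
  [255,0.0002,0.0065,0,-0.056],
  [255,0.0002,0.0065,0,-0.056],
  [255,0.0002,0.0065,0,-0.056],
  [255,0,0,0,0],
  [255,0,0,0,0],
])

```text
time_s: 25.78
position: [0.49, -0.162, 0.0543]
tcp_rot: [[0.994, -0.106, -0.0], [-0.106, -0.994, 0.002], [-0.001, -0.002, -1.0]]
force: [2.8, 1.3, -3.2]
opening: 0.206
grasp_force: 30.0
```

```bash
python3 -c "
from h import *
np.set_printoptions(precision=4,suppress=True)
status();pose('pics/w16.png')"
```

```text
t 25.78 p [ 0.49   -0.162   0.0543] yaw -6.09 ring-nut mm [ 0.48 -0.54] F [ 2.8  1.3 -3.2] M [ 0.2  -0.47  0.17] moment on nut axis -0.02
slope [0.0271 0.0037] y line [-0.0005  0.0003]
ring 20 [ 0.1161 -0.0247  0.0047] [0.1162 0.0252 0.005 ]
ring 40 [ 0.1072 -0.0251  0.0047] [0.1072 0.0254 0.0048]
```

Request:
send_rows([
  [255,0.001,-0.0004,0,0],
  [255,0,0,-0.003,0],
  [255,0,0,-0.003,0],
  [255,0,0,0,0],
])

```text
time_s: 26.17
position: [0.4906, -0.162, 0.0609]
tcp_rot: [[0.995, -0.102, -0.001], [-0.102, -0.995, 0.001], [-0.001, -0.001, -1.0]]
force: [-1.0, -0.5, -3.4]
opening: 0.203
grasp_force: 30.0
```

```bash
python3 -c "
from h import *
np.set_printoptions(precision=4,suppress=True)
status();pose('pics/w17.png')"
```

```text
t 26.17 p [ 0.4906 -0.162   0.0609] yaw -5.87 ring-nut mm [ 1.17 -0.13] F [-1.  -0.5 -3.4] M [-0.02  0.16 -0.03] moment on nut axis 0.04
slope [0.0325 0.0035] y line [-0.0005  0.0003]
ring 20 [ 0.1161 -0.0246  0.0052] [0.1163 0.0252 0.005 ]
ring 40 [ 0.1072 -0.0249  0.0049] [0.1073 0.0256 0.0048]
```

Request:
send_rows([
  [255,0,0,-0.003,0],
  [255,0,0,-0.003,0],
  [255,0,0,-0.003,0],
  [255,0,0,-0.004,0],
  [255,0,0,-0.005,0],
  [255,0,0,-0.012,0],
  [255,0,0,-0.02,0],
  [255,0,0,0,0],
])

```text
time_s: 26.88
position: [0.4931, -0.1635, 0.1135]
tcp_rot: [[0.995, -0.102, 0.005], [-0.102, -0.995, -0.003], [0.006, 0.003, -1.0]]
force: [0.7, -0.0, -2.9]
opening: 0.203
grasp_force: 30.0
```

```bash
python3 - <<'E'
from h import *
np.set_printoptions(precision=4,suppress=True)
status();s,c,im,d=pose('pics/w18.png');w=cloud(d,c)
print(s["joint_positions"])
E
```

```text
t 26.88 p [ 0.4931 -0.1635  0.1135] yaw -5.85 ring-nut mm [ 3.68 -1.64] F [ 0.7 -0.  -2.9] M [ 0.01  0.13 -0.07] moment on nut axis -0.07
slope [0.0289 0.0037] y line [-0.0005  0.0002]
ring 20 [ 0.1162 -0.0249  0.0053] [0.1163 0.0254 0.0052]
ring 40 [ 0.1072 -0.0251  0.005 ] [0.1072 0.0255 0.0047]
[-30.6855  32.8997 103.6915   0.0051  43.0445  65.1655]
```

Request:
send_rows([
  [255,-0.0046,-0.0353,0,0],
  [255,-0.0046,-0.0353,0,0],
  [255,-0.0046,-0.0353,0,0],
  [255,-0.0046,-0.0353,0,0],
  [255,-0.0046,-0.0353,0,0],
  [255,-0.0046,-0.0353,0,0],
  [255,-0.0046,-0.0353,0,0],
  [255,-0.0046,-0.0353,0,0],
  [255,-0.0046,-0.0353,0,0],
  [255,-0.0046,-0.0353,0,0],
  [255,-0.0046,-0.0353,0,0],
  [255,0,0,0,0.093],
  [255,0,0,0,0.093],
  [255,0,0,0,0.093],
  [255,0,0,0,0.093],
  [255,0,0,0,0],
  [255,0,0,0,0],
])

```text
time_s: 28.35
position: [0.48, 0.2289, 0.1098]
tcp_rot: [[0.891, -0.455, -0.001], [-0.455, -0.891, -0.0], [-0.001, 0.001, -1.0]]
force: [-0.4, 0.7, -3.1]
opening: 0.207
grasp_force: 30.0
```

```bash
python3 -c "
from h import *
np.set_printoptions(precision=4,suppress=True)
status();pose('pics/w19.png')"
```

```text
t 28.35 p [0.48   0.2289 0.1098] yaw -27.04 ring-nut mm [-21.57 349.95] F [-0.4  0.7 -3.1] M [0.09 0.12 0.04] moment on nut axis 0.11
slope [0.0285 0.0037] y line [-0.0005  0.0001]
ring 20 [ 0.1162 -0.0249  0.005 ] [0.1164 0.025  0.0051]
ring 40 [ 0.1073 -0.0251  0.005 ] [0.1073 0.0252 0.0047]
```

Next I lower it 90 mm to TCP height about 0.020, release, and retreat.

Request:
send_rows([
  [255,0,0,0.025,0],
  [255,0,0,0.03,0],
  [255,0,0,0.02,0],
  [255,0,0,0.009,0],
  [255,0,0,0.006,0],
  [255,0,0,0,0],
  [60,0,0,0,0],
  [60,0,0,0,0],
  [60,0,0,0,0],
  [60,0,0,0,0],
  [60,0,0,0,0],
  [60,0,0,0,0],
  [60,0,0,0,0],
  [60,0,0,0,0],
])

```text
time_s: 29.57
position: [0.4806, 0.229, 0.0207]
tcp_rot: [[0.89, -0.457, 0.0], [-0.457, -0.89, 0.0], [0.0, -0.0, -1.0]]
force: [0.4, -0.7, 0.1]
opening: 0.711
grasp_force: 0.0
```

```bash
python3 -c "
from h import *
np.set_printoptions(precision=4,suppress=True)
status();pose('pics/w20.png')"
```

```text
t 29.57 p [0.4806 0.229  0.0207] yaw -27.16 ring-nut mm [-21.1  349.82] F [ 0.4 -0.7  0.1] M [-0.    0.05 -0.01] moment on nut axis -0.08
slope [-0.0005  0.0094] y line [-0.0004  0.0001]
ring 20 [ 0.117  -0.0252  0.0076] [0.1171 0.0255 0.0075]
ring 40 [ 0.108  -0.0256  0.0078] [0.108  0.0258 0.0076]
```

Request:
send_rows([
  [0,0,0,-0.015,0],
  [0,0,0,-0.03,0],
  [0,0,0,-0.035,0],
  [0,0,0,-0.035,0],
  [0,0,0,-0.035,0],
  [0,0.0214,0.0283,0,0],
  [0,0.0214,0.0283,0,0],
  [0,0.0214,0.0283,0,0],
  [0,0.0214,0.0283,0,0],
  [0,0.0214,0.0283,0,0],
  [0,0.0214,0.0283,0,0],
  [0,0.0214,0.0283,0,0],
  [0,0.0214,0.0283,0,0],
  [0,0.0214,0.0283,0,0],
  [0,0.0214,0.0283,0,0],
  [0,0.0214,0.0283,0,0],
  [0,0.0214,0.0283,0,0],
  [0,0,0,0,0],
  [0,0,0,0,0],
])

```text
time_s: 31.2
position: [0.554, -0.1925, 0.1702]
tcp_rot: [[0.888, -0.46, 0.0], [-0.46, -0.888, 0.0], [0.0, -0.0, -1.0]]
force: [-0.1, 1.1, 0.2]
opening: 1.001
grasp_force: 0.0
```

```bash
python3 - <<'E'
from h import *
np.set_printoptions(precision=3,suppress=True)
s=read_state();c=calibration("wrist");im,d=capture("wrist");cv2.imwrite("pics/w21.png",im);print(s["time_s"],s["position"])
def hexyaw(g,c,ctr):
    # rectify nut top (z=.05) to a 0.25 mm grid, darkness against radius per angle, phase of 6-fold harmonic
    th=np.radians(np.arange(0,360,2));r=np.arange(.0165,.0262,.00025)
    X=ctr[0]+r[None]*np.cos(th)[:,None];Y=ctr[1]+r[None]*np.sin(th)[:,None]
    uv=pix(np.c_[X.ravel(),Y.ravel(),np.full(X.size,.05)],c).astype(np.float32)
    v=cv2.remap(g.astype(np.float32),uv[:,0].reshape(X.shape),uv[:,1].reshape(X.shape),cv2.INTER_CUBIC)
    R=r[np.argmin(v,1)];z=((R-R.mean())*np.exp(-6j*th)).sum();return -np.degrees(np.angle(z))/6%60, abs(z),R.mean()
for f,cc in(("w1",np.load("w1c.npy",allow_pickle=True).item()),("w21",c)):
    print(f,hexyaw(cv2.cvtColor(cv2.imread(f"pics/{f}.png"),cv2.COLOR_BGR2GRAY),cc,(.6046,-.174)))
# bystanders and spanner: change between first and present pictures
for n in("scene","side"):
    b,dd=capture(n);a=cv2.imread(f"pics/{n}0.png");cv2.imwrite(f"pics/{n}2.png",b)
    m=(cv2.absdiff(a,b).max(2)>40).astype(np.uint8);k,l,st,ce=cv2.connectedComponentsWithStats(cv2.morphologyEx(m,cv2.MORPH_OPEN,np.ones((2,2))))
    print(n,[x.tolist() for x in st[1:] if x[4]>8])
E
```

```text
31.2 [ 0.554 -0.193  0.17 ]
w1 (np.float64(22.491415939297013), np.float64(0.0757126448533364), np.float64(0.023037500000000013))
w21 (np.float64(57.129531429012694), np.float64(0.0549775648336421), np.float64(0.02320416666666668))
scene [[279, 0, 225, 158, 15019], [438, 0, 11, 19, 137], [483, 19, 7, 7, 30], [481, 23, 13, 13, 89], [309, 30, 14, 28, 182], [390, 31, 17, 33, 309], [293, 50, 23, 6, 77], [291, 55, 33, 39, 525], [434, 66, 3, 5, 14], [291, 69, 3, 3, 9], [400, 87, 26, 72, 608], [264, 89, 32, 51, 652], [283, 101, 30, 12, 139], [353, 149, 23, 24, 365], [368, 157, 144, 164, 8785], [439, 156, 19, 53, 663], [468, 164, 44, 41, 1281], [278, 172, 7, 4, 21], [287, 172, 5, 4, 17], [399, 212, 3, 5, 12], [366, 220, 3, 4, 11], [183, 247, 17, 10, 46], [201, 250, 9, 14, 47], [188, 264, 8, 2, 16], [203, 267, 8, 16, 54], [386, 294, 19, 22, 135]]
side [[178, 0, 131, 168, 2679], [246, 0, 44, 36, 272], [77, 25, 2, 5, 10], [78, 32, 2, 7, 14], [303, 46, 5, 7, 18], [250, 65, 34, 15, 106], [0, 72, 41, 34, 1011], [102, 95, 4, 17, 39], [6, 103, 45, 34, 1003], [106, 123, 2, 6, 12], [250, 127, 12, 12, 38], [270, 132, 6, 3, 14], [263, 135, 8, 5, 23], [249, 137, 38, 43, 850], [277, 145, 6, 4, 21], [9, 154, 6, 10, 35], [288, 167, 6, 9, 33], [255, 178, 21, 18, 129], [275, 187, 5, 11, 31], [235, 202, 46, 32, 757], [0, 378, 2, 6, 12]]
```

The nut corner reads 57.1° against the 57° expected at the stop. Neither view shows any change at the bystanders, the spanner lies flat, and the arm is clear of everything.

```bash
python3 -c "
from rig import *
print(hand_in())"
```

```text
the job is handed in; nothing more can be done
None
```

The job is handed in: the nut is at its stop and was held there at about 1.5 N m (highest reading 1.56), and the spanner lies flat on the desk off the bracket. One hitch: the spanner caught on the nut while lifting after stroke one, and levelling it pressed its handle on the tape roll (41.5 N at the wrist), though neither camera shows the tape or other things moved.

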